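Stack the tin display and raise its price card

ROBOT

A 6-joint arm with a two-finger parallel gripper is mounted at the origin on the work surface. World frame = base frame: x ahead of the robot, y to its left, z up, the work surface at z = 0. Lengths are in mm, angles in degrees, forces in N, time in s.
With the tool pointing down it reaches from about 325 to 900 mm from the base axis. Payload 3.5 kg.
Tool frame: the origin (TCP) lies at the centre of the arm's flange, where the gripper is bolted on; the fingertips stand 173 mm ahead of it and the grasp point (between the pads) lies 155 mm ahead of it; z points along the fingers, y is the direction in which the jaws open and shut (so a half turn about z gives the same grasp; the last joint's range is limited). The gripper opens to 85 mm and grips with 20 to 120 N. Pads are 22 mm wide; open, the fingers measure 114 mm over their backs; the gripper's body (76 mm by 85 mm) begins 54 mm behind the grasp point. The pads swing forward as they close: fully open they stand 13 mm farther back than shut.
Start: joints at [-76.112, 15.837, -1.513, 72.651, 0, 84.076], TCP at [211.831, -588.005, 404.713] pointing down, gripper open.
Joint ranges: [-178.77, 178.77], [-48.84, 107.48], [-61.69, 71.31], [-111.58, 123.2], [-90, 87.43], [-180, 180]. Speed limits (degrees/s): [147.25, 147.25, 180, 180, 180, 180].

INTERFACE

Orientations are given as a 3x3 rotation matrix whose columns are the frame's x, y, z axes.
In Python, from cell import status, capture, manip gives the robot as it stands. The module is installed in compiled form; this text tells all that it offers.
- The arm moves only by the tool apply_moves, never from a script. Its argument "moves" is a list of rows, each a list of 3 entries, a list of its own where there are three numbers: the shift along the tool's x, y, z in mm, then the turn, a rotation vector about the tool's x, y, z in degrees, then the opening, from 0 (shut) to 1 (fully open). A call has 1 to 5 rows; each row shifts and turns the commanded pose from where the row before left it, along the tool's axes as they then stand; what a row does not reach is not made up. A row lasts 1/10 s, in which the tool goes at most 50 mm and 8.59 degrees, less where a joint would pass 70% of its speed; a pose out of reach is approached as far as the arm can. A call is refused whole if a number of a shift passes 50 or a number of a turn 8.59, either way. A call with a gripper value outside its range is refused whole. The fingers move at their own pace and stop on an object; "force" is the grip in N (left out, the last holds). Time passes only in rows, so rows that do not move let the fingers close. It gives the time, the measured TCP pose, the force and the opening at its end, in the units of the state.
- status.state(): the state, without advancing time (a new reading comes with each control period).
- capture(name): name is "scene" or "top" or "wrist"; returns a dict with "color" (400x640x3 uint8, red, green, blue), "camera_matrix" (3x3 intrinsics, pixels), "camera_from_world" (4x4, takes a point from world to camera coordinates). Camera axes: x right, y down, z forward; pixel columns grow to the right and rows downward; lengths in mm; the calibration is good to about 2 mm. A picture is of the moment at which its call begins. There is no depth.
- manip.sign_off(): hands the job in, once; it reports no verdict.
The state is a dict: "time": time; "joint_pos": joint angles; "joint_vel": joint speeds; "joint_torque": joint torques, N m; "tcp_pos": TCP position; "eef_rot": TCP orientation; "contact_force": force on the tool from outside, world axes, zero at the start; "wrist_torque": the same for the moment, N m; "gripper_width": opening from 0.0 (shut) to 1.0 (fully open).
Only numpy, scipy, OpenCV 4.12 (cv2) and the standard library are available. Lean on these libraries where they do the work, as an engineer would, in place of code of your own. Each camera call takes 0.05 s, during which the arm holds its last target.

TASK

Set up the counter display: stack the three flat round tins on the white plate, lids up, the large brown one at the bottom in the middle of the plate, the medium caramel one on it and the small red one on top, each lying flat and neatly centred on the one below, without dropping any. Also pull the price card up until the lock button of its telescopic stem clicks out, so that the card stays up above the stack. Leave the bottles, canisters and magnifying glass where they are.

Things in the scene. Friction and masses are not known exactly. Their poses are not given: they have to be found in the camera images.
- tin_large_centre (a point): Centre (half-way up) of the large flat tin: dark brown, 68 mm diameter, 25 mm thick, about 0.15 kg (0.7 to 1.4 times that), loose. It starts lying flat on the counter, lid (with the cream dot) up. Its z axis points out through the lid.
- tin_medium_centre (a point): Centre (half-way through) of the medium flat tin: caramel, 64 mm diameter, 25 mm thick, about 0.15 kg (0.7 to 1.4 times that), loose. Its x axis points out through the lid (cream dot). It starts standing on edge in a slot of the wooden rack, lid facing roughly away from the robot, its centre 40 mm above the counter, its top 72 mm; it must be turned to lie lid up (x axis up). Leaned to 45 degrees with its low edge on the counter and let go, it tips over and lies flat.
- tin_small_centre (a point): Centre (half-way up) of the small flat tin: red, 60 mm diameter, 25 mm thick, about 0.15 kg (0.7 to 1.4 times that), loose. It starts lying flat on the counter, lid (cream dot) up. Its z axis points out through the lid.
- plate_top (a point): Middle of the top face of the display plate: flat white ceramic, 140 mm diameter, 14 mm high overall, no raised rim, 0.5 kg, standing loose on the counter. z axis up.
- rack: Wooden rack, fixed. Origin: under the middle of the slot that holds the medium tin, on the counter; its x axis points across the slots (along the tin's axis), y along them. Base 118 x 100 x 8 mm from x = -29 to 89 mm; slot walls 86 mm long and 7 mm thick up to 30 mm above the counter, 28.6 mm apart inside; chocks 19 mm high at both ends keep a tin from rolling. A second, empty slot lies at x = 60 mm.
- card_top (a point): Middle of the top edge of the price-card frame, which moves with the stem. Frame: black rim, cream card with an orange band and coloured patches, 110 mm wide along this point's y axis, 80 mm tall, 10 mm thick along its x axis (upright, graspable from above across its thickness). Its x axis points roughly away from the robot; z is up. The stem runs 18 mm behind the frame's middle plane (towards -x) and its bracket ends 26 mm below the frame's top edge.
- lock_hole (a point): Lock-button hole in the fixed outer tube (18 mm diameter, 108 mm tall, on a fixed round foot of 92 mm diameter and 10 mm height), 100 mm above the counter; the orange button, 7 mm across, comes out of it towards this frame's -y.
- stem (a joint): How far the telescopic stem with the card is pulled straight up out of the outer tube, in m: 0 is fully down, the button reaches its hole at 0.080, a hard stop is at 0.084. It starts between 0 and 0.025, moves with about 4 to 5 N of pull (friction and weight) and stays where it is left.
- snap (a joint): Spring lock button in the stem, in m: about 0 while held in by the tube wall, 0.007 when it has clicked out of the hole; the stem then cannot slide back down.
- bottle_dark: Bystander: dark brown liqueur bottle, 74 mm diameter, 280 mm tall; origin under its middle, z up.
- bottle_caramel: Bystander: caramel-coloured liqueur bottle, 74 mm diameter, 280 mm tall; origin under its middle, z up.
- canister_tall: Bystander: red round canister, 90 mm diameter, 140 mm tall; origin under its middle, z up.
- canister_low: Bystander: red round canister, 90 mm diameter, 100 mm tall; origin under its middle, z up.
- magnifier: Bystander: magnifying glass lying flat, black rim of 80 mm diameter and black handle reaching 139 mm from the lens centre along its -x axis, 17 mm high; origin under the lens centre, z up.
Not all that is in view belongs to the job. There is more than one size of the part that bears tin_medium_centre; the job needs the middle-sized.

How it is judged (in metres and radians):
At the end, for the whole second after the job is handed in: Large tin on the plate, medium on large, small on medium: lids up, flat (0.08 rad), at rest, heights within 4 mm, each centre within 6 mm (from above) of that of the plate or tin below; plate level; card stem out at least 77 mm, its lock button out at least 5 mm (height (world z) of tin_large_centre between 0.0225 and 0.0305 m and horizontal distance between tin_large_centre and plate_top below 0.006 m and angle between each of tin_large_centre, tin_small_centre's own z axis and vertical below 0.08 rad and linear speed of each of tin_large, tin_medium, tin_small below 0.02 m/s and height (world z) of tin_medium_centre between 0.0475 and 0.0555 m and horizontal distance between tin_medium_centre and tin_large_centre below 0.006 m and angle between tin_medium_centre's own x axis and vertical below 0.08 rad and height (world z) of tin_small_centre between 0.0725 and 0.0805 m and horizontal distance between tin_small_centre and tin_medium_centre below 0.006 m and angle between plate_top's own z axis and vertical below 0.05 rad and value of joint stem above 0.077 m and value of joint snap above 0.005 m); the robot touches nothing.
It fails at once if a bottle, a canister or the magnifying glass is knocked over or shifted by more than 40 mm (distance of any of bottle_dark, bottle_caramel, canister_tall, canister_low, magnifier from where it was at the start of the episode above 0.04 m or angle between any of bottle_dark, bottle_caramel, canister_tall, canister_low, magnifier's own z axis and vertical above 0.4 rad).
It fails at once if the large tin is dropped (falls free, touched by no finger, faster than 1.0 m/s: a fall of about 5 cm) (linear speed of tin_large above 1 m/s and contact force between the fingers and tin_large below 0.05 N).
It fails at once if the medium tin is dropped (falls free, touched by no finger, faster than 1.0 m/s: a fall of about 5 cm) (linear speed of tin_medium above 1 m/s and contact force between the fingers and tin_medium below 0.05 N).
It fails at once if the small tin is dropped (falls free, touched by no finger, faster than 1.0 m/s: a fall of about 5 cm) (linear speed of tin_small above 1 m/s and contact force between the fingers and tin_small below 0.05 N).
It also fails if it takes over 72 s, if anything falls off the work surface, if the arm or the gripper's body presses on something with over 40 N, if the wrist force passes 120 N, or if a joint passes its speed limit or range.

## Working session

There is one attempt and no reset: what is moved stays moved. The work goes in short steps, Python scripts to look and compute and a tool call to move; the robot and the scene stay as the last step left them, time stands still between calls to the robot, and variables do not carry over. Pictures are saved under pics/ and viewed, and the job is handed in when it is done.

Besides the shell and the picture viewer there is one more tool, called as name([rows], argument=value, ...), one row to a line, values as JSON. apply_moves: Moves the arm, as the interface text tells. Its arguments: {"type":"object","properties":{"moves":{"type":"array"},"force":{"type":"number"}},"required":["moves"]}

```bash
mkdir -p pics; cat > h.py <<'E'
import numpy as np, cv2
from cell import status, capture, manip
def snap(name, fn=None):
    c=capture(name)
    if fn: cv2.imwrite('pics/'+fn, c['color'][:,:,::-1])
    return c
def ray(c,u,v):
    K=c['camera_matrix'];T=c['camera_from_world']
    d=np.linalg.inv(K)@np.array([u,v,1.]);R=T[:3,:3]
    return -R.T@T[:3,3], R.T@d
def onz(c,u,v,z):
    o,d=ray(c,u,v); return o+d*(z-o[2])/d[2]
def proj(c,p):
    T=c['camera_from_world'];q=c['camera_matrix']@(T[:3,:3]@np.array(p,float)+T[:3,3]); return q[:2]/q[2]
E
python3 - <<'E'
from h import *
for n in ['scene','top','wrist']:
    c=snap(n,n+'0.png'); np.set_printoptions(precision=2,suppress=True)
    T=c['camera_from_world'];print(n,-T[:3,:3].T@T[:3,3],T[:3,:3].T[:,2], c['camera_matrix'][0,0])
print(status.state())
E
```

```text
scene [1413.11  -65.   1242.62] [-0.62  0.05 -0.78] 476.4736444044711
top [ 309.66   24.58 1561.79] [ 0.14  0.01 -0.99] 480.4465776767698
wrist [ 273.86 -565.07  372.42] [-0.25 -0.09 -0.97] 279.06580679922024
{'time': 0.15, 'joint_pos': array([-76.11,  15.87,  -1.58,  72.65,  -0.  ,  84.08]), 'joint_vel': array([-0.05, -0.11,  0.16, -0.1 ,  0.1 , -0.02]), 'joint_torque': array([  0.  , -44.61,  29.56,   0.01,  -0.  ,   0.  ]), 'tcp_pos': array([ 211.78, -587.71,  403.78]), 'eef_rot': array([[ 0.94,  0.34, -0.  ],
       [ 0.34, -0.94,  0.  ],
       [ 0.  , -0.  , -1.  ]]), 'contact_force': array([-0.18, -0.38, -0.12]), 'wrist_torque': array([ 0.02, -0.02,  0.03]), 'gripper_width': 0.9981333715283489}
```

View pics/scene0.png

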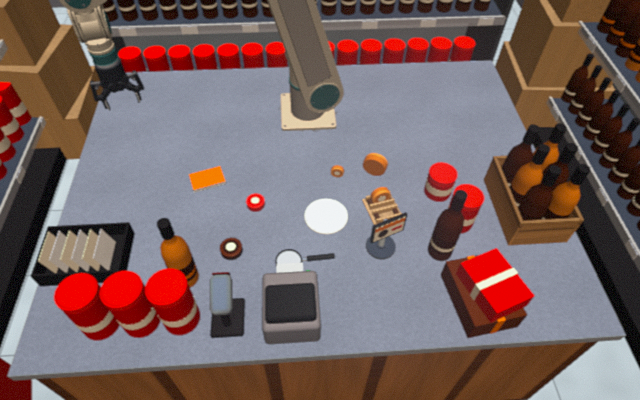

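View pics/top0.png

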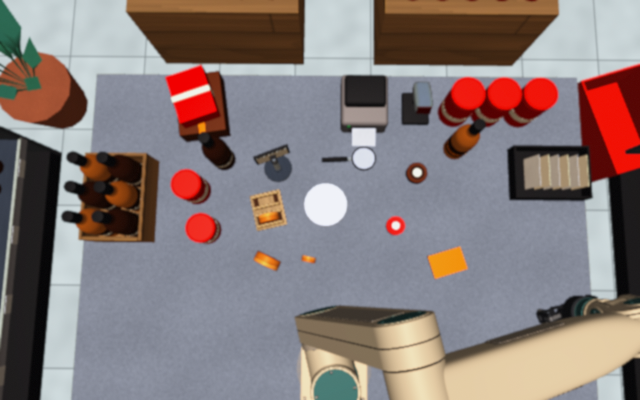

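View pics/wrist0.png

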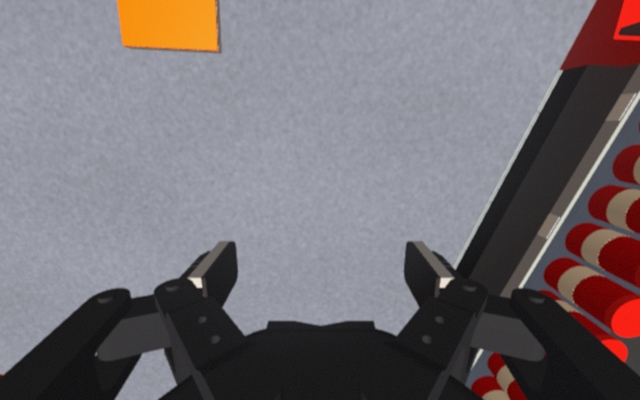

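```bash
python3 - <<'E'
from h import *
a=snap('top');b=snap('scene')
ia=cv2.resize(a['color'][140:280,240:440,::-1],None,fx=4,fy=4,interpolation=cv2.INTER_CUBIC)
cv2.imwrite('pics/topc.png',ia)
ib=cv2.resize(b['color'][140:270,200:420,::-1],None,fx=3.6,fy=3.6,interpolation=cv2.INTER_CUBIC)
cv2.imwrite('pics/scenec.png',ib)
np.set_printoptions(precision=1,suppress=True)
def blobs(c,lo,hi,name,zs):
    hsv=cv2.cvtColor(c['color'],cv2.COLOR_RGB2HSV)
    m=cv2.inRange(hsv,lo,hi)
    n,l,s,ce=cv2.connectedComponentsWithStats(m)
    for i in range(1,n):
        if s[i,4]>25 and 240<ce[i,0]<440 and 130<ce[i,1]<280: print(name,ce[i],s[i],[onz(c,*ce[i],z) for z in zs])
blobs(a,(0,0,200),(180,60,255),'white',(14,25))
blobs(a,(0,150,120),(4,255,255),'red',(25,))
blobs(a,(5,120,100),(22,255,255),'orange',(25,40))
blobs(a,(0,60,20),(20,255,110),'brown',(25,))
for k in ['plate 325 205']:
    pass
E
```

```text
white [363.3 137.1] [352 129  24  17 400] [array([738.4, -93.9,  14. ]), array([735.3, -93.1,  25. ])]
white [363.3 157.9] [353 149  21  19 322] [array([667.8, -93.8,  14. ]), array([665.2, -93. ,  25. ])]
white [416.7 171.9] [413 168   8   9  53] [array([ 622.2, -268.4,   14. ]), array([ 619.9, -266.3,   25. ])]
white [325.2 204.1] [ 304  183   43   43 1462] [array([513.3,  30.5,  14. ]), array([511.9,  30.5,  25. ])]
white [395.5 225. ] [392 222   8   7  44] [array([ 447.3, -197.1,   14. ]), array([ 446.3, -195.5,   25. ])]
red [395.  225.2] [387 217  18  17 166] [array([ 445.5, -194. ,   25. ])]
orange [417.2 172.5] [408 164  19  18  85] [array([ 618.2, -267.9,   25. ]), array([ 615.2, -265. ,   40. ])]
orange [268.1 211.2] [252 192  33  37 688] [array([487.2, 214. ,  25. ]), array([485.4, 212.1,  40. ])]
orange [266.5 260.5] [254 252  26  18 262] [array([329.6, 215.2,  25. ]), array([329.4, 213.3,  40. ])]
orange [308.  258.9] [302 256  13   7  70] [array([335.9,  83.5,  25. ]), array([335.7,  83. ,  40. ])]
brown [272.4 155.7] [264 152  20  10  56] [array([670.2, 204.6,  25. ])]
brown [414.8 173.5] [406 164  19  19 191] [array([ 614.8, -260.1,   25. ])]
```

View pics/topc.png

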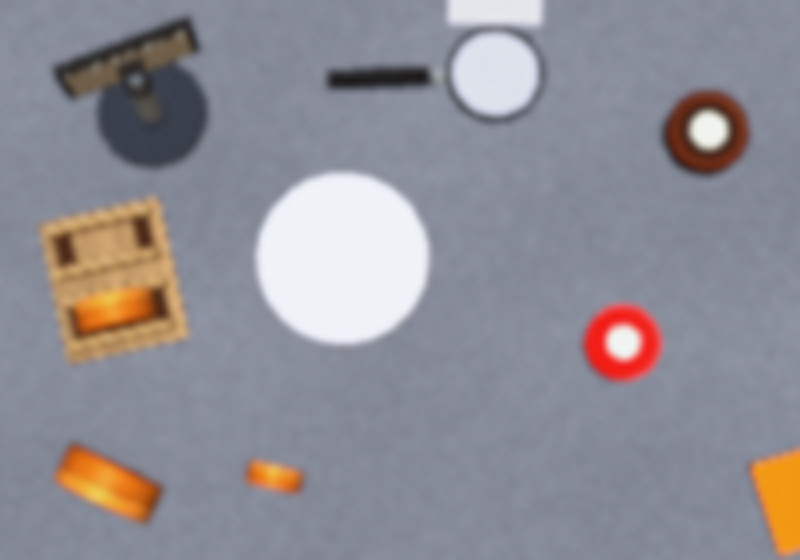

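View pics/scenec.png

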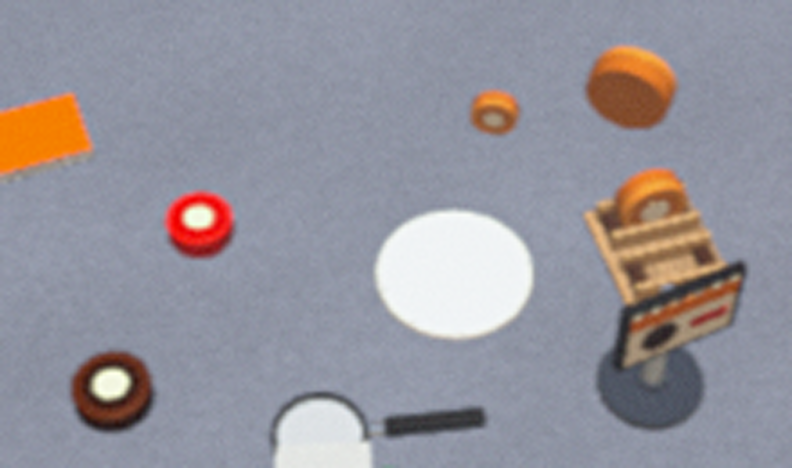

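```bash
cat >> h.py <<'E'
from scipy.spatial.transform import Rotation as Ro
def Rt(phi,tilt=0):
    """tool pointing down, tool x at world yaw phi; then tilt about tool y so the fingers swing toward +x tool (tool z -> +x0), x0 -> up"""
    p=np.radians(phi);R=np.array([[np.cos(p),np.sin(p),0],[np.sin(p),-np.cos(p),0],[0,0,-1.]])
    return R@Ro.from_rotvec([0,np.radians(tilt),0]).as_matrix()
def plan(target,R1,n,turn=None,s=None,start=None):
    """n rows; turn: explicit total tool rotvec deg (const axis)"""
    if start is None:
        s=s or status.state(); p=np.array(s['tcp_pos']);R=np.array(s['eef_rot'])
    else: p,R=start
    if turn is None: turn=Ro.from_matrix(R.T@R1).as_rotvec(degrees=True)
    t=np.round(np.array(turn)/n,1); cp=p.copy();cR=R.copy();rows=[]
    for i in range(n):
        want=p+(np.array(target)-p)*(i+1)/n
        d=np.round(cR.T@(want-cp),0 if i<n-1 else 1)
        rows.append([[float(x) for x in d],[float(x) for x in t]])
        cp=cp+cR@d; cR=cR@Ro.from_rotvec(t,degrees=True).as_matrix()
    for k in range(0,n,5): print(';'.join(str(r) for r in rows[k:k+5]))
    e=Ro.from_matrix(cR.T@R1).magnitude()*57.3
    print('end',np.round(cp,1),'rot err deg',round(e,2))
    return cp,cR
def yaw(R): return np.degrees(np.arctan2(R[1,0],R[0,0]))
E
python3 - <<'E'
from h import *
s=status.state();print(s['tcp_pos'],yaw(s['eef_rot']))
plan([610,-258,330],Rt(157),17,turn=[0,0,-(157-yaw(s['eef_rot']))])
E
```

```text
[ 211.76681106 -587.81422665  404.15542309] 19.809597567586323
[[29.0, -10.0, 4.0], [0.0, 0.0, -8.1]];[[29.0, -7.0, 5.0], [0.0, 0.0, -8.1]];[[31.0, -1.0, 4.0], [0.0, 0.0, -8.1]];[[30.0, 2.0, 5.0], [0.0, 0.0, -8.1]];[[30.0, 7.0, 4.0], [0.0, 0.0, -8.1]]
[[28.0, 10.0, 4.0], [0.0, 0.0, -8.1]];[[27.0, 15.0, 5.0], [0.0, 0.0, -8.1]];[[24.0, 18.0, 4.0], [0.0, 0.0, -8.1]];[[22.0, 22.0, 4.0], [0.0, 0.0, -8.1]];[[18.0, 24.0, 5.0], [0.0, 0.0, -8.1]]
[[15.0, 27.0, 4.0], [0.0, 0.0, -8.1]];[[10.0, 28.0, 5.0], [0.0, 0.0, -8.1]];[[7.0, 30.0, 4.0], [0.0, 0.0, -8.1]];[[3.0, 30.0, 4.0], [0.0, 0.0, -8.1]];[[-2.0, 30.0, 5.0], [0.0, 0.0, -8.1]]
[[-7.0, 30.0, 4.0], [0.0, 0.0, -8.1]];[[-10.0, 28.9, 4.4], [0.0, 0.0, -8.1]]
end [ 610.1 -258.   330. ] rot err deg 0.51
```

apply_moves([
  [[29,-10,4],[0,0,-8.1],1],
  [[29,-7,5],[0,0,-8.1],1],
  [[31,-1,4],[0,0,-8.1],1],
  [[30,2,5],[0,0,-8.1],1],
  [[30,7,4],[0,0,-8.1],1],
])

```text
time: 0.75
tcp_pos: [330.1, -490.2, 382.3]
eef_rot: [[0.49, 0.871, -0.0], [0.871, -0.49, 0.0], [0.0, -0.0, -1.0]]
contact_force: [-0.1, 0.3, -0.0]
gripper_width: 0.998
```

apply_moves([
  [[28,10,4],[0,0,-8.1],1],
  [[27,15,5],[0,0,-8.1],1],
  [[24,18,4],[0,0,-8.1],1],
  [[22,22,4],[0,0,-8.1],1],
  [[18,24,5],[0,0,-8.1],1],
])

```text
time: 1.25
tcp_pos: [447.0, -393.1, 360.6]
eef_rot: [[-0.193, 0.981, 0.0], [0.981, 0.193, -0.0], [-0.0, 0.0, -1.0]]
contact_force: [1.0, 0.7, -0.1]
gripper_width: 1.002
```

apply_moves([
  [[15,27,4],[0,0,-8.1],1],
  [[10,28,5],[0,0,-8.1],1],
  [[7,30,4],[0,0,-8.1],1],
  [[3,30,4],[0,0,-8.1],1],
  [[-2,30,5],[0,0,-8.1],1],
])

```text
time: 1.75
tcp_pos: [563.5, -296.1, 338.6]
eef_rot: [[-0.784, 0.62, 0.0], [0.62, 0.784, -0.0], [-0.0, -0.0, -1.0]]
contact_force: [-0.8, -0.3, 0.2]
gripper_width: 1.005
```

apply_moves([
  [[-7,30,4],[0,0,-8.1],1],
  [[-10,29,4],[0,0,-8.1],1],
  [[0,0,0],[0,0,0],1],
])

```text
time: 2.05
tcp_pos: [612.2, -255.7, 329.7]
eef_rot: [[-0.926, 0.377, 0.0], [0.377, 0.926, 0.001], [0.0, 0.001, -1.0]]
contact_force: [0.1, 1.5, -0.5]
gripper_width: 0.995
```

```bash
python3 - <<'E'
from h import *
np.set_printoptions(precision=1,suppress=True)
w=snap('wrist','w1.png');snap('top','t1.png');snap('scene','s1.png')
s=status.state();print(s['time'],s['joint_pos'],s['tcp_pos'],yaw(s['eef_rot']),s['contact_force'])
p=s['tcp_pos'];print('grasp point projects to',proj(w,p+s['eef_rot']@[0,0,155]))
print('on ground below',proj(w,[p[0],p[1],25]))
E
```

```text
2.2 [-28.5  22.1  -2.   65.9  -0.   -6. ] [ 609.9 -258.2  330.5] 157.4527626528585 [-0.6 -0.2  0.5]
grasp point projects to [313.1 261.3]
on ground below [317.  190.3]
```

View pics/w1.png

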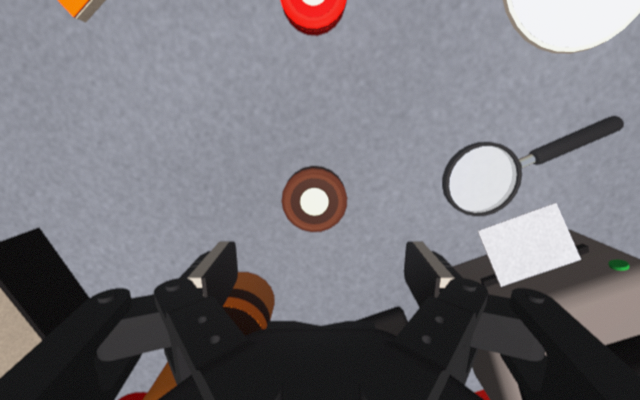

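View pics/t1.png

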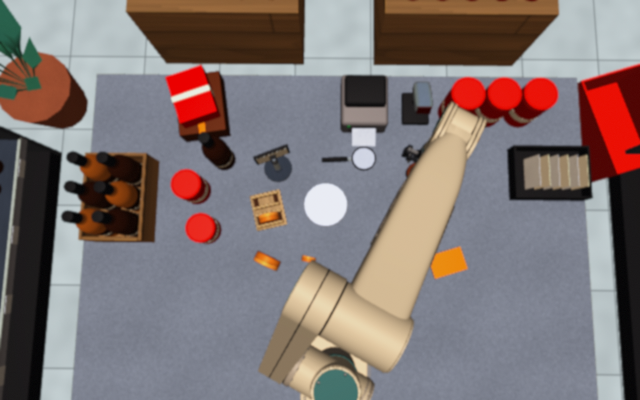

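```bash
cat >> h.py <<'E'
def fit(c,lo,hi,roi,minA=20):
    """largest blob in roi (u0,v0,u1,v1): hull ellipse centre, axes"""
    hsv=cv2.cvtColor(c['color'],cv2.COLOR_RGB2HSV); m=cv2.inRange(hsv,lo,hi)
    k=np.zeros_like(m);u0,v0,u1,v1=roi;k[v0:v1,u0:u1]=m[v0:v1,u0:u1]
    cs,_=cv2.findContours(k,cv2.RETR_EXTERNAL,cv2.CHAIN_APPROX_NONE)
    cs=max(cs,key=cv2.contourArea);h=cv2.convexHull(cs)
    m=cv2.moments(h); return (m['m10']/m['m00'],m['m01']/m['m00']),cv2.fitEllipse(h)[1],cv2.contourArea(h)
WHITE=((0,0,190),(180,70,255));BROWN=((0,60,10),(20,255,150));RED=((0,150,100),(5,255,255));CAR=((5,140,60),(22,255,255))
E
python3 - <<'E'
from h import *
np.set_printoptions(precision=1,suppress=True)
w=snap('wrist')
d=fit(w,*WHITE,(270,150,360,240));print('dot',d,onz(w,*d[0],25))
d=fit(w,*BROWN,(270,150,360,240));print('tin',d,onz(w,*d[0],20))
d=fit(w,*WHITE,(440,0,640,60));print('plate part',d)
d=fit(w,*WHITE,(290,0,350,10));print(d)
t=snap('top')
d=fit(t,*WHITE,(300,180,350,230));print('plate',d,onz(t,*d[0],14))
s=status.state();print(s['tcp_pos'])
E
```

```text
dot ((317.57907113462664, 202.25867136978246), (26.7933406829834, 27.65941619873047), 567.0) [ 619.2 -265.4   25. ]
tin ((317.5245433789954, 200.3459941884599), (64.07604217529297, 64.45658874511719), 3212.0) [ 618.6 -265.3   20. ]
plate part ((573.869265756985, 21.439831059129304), (110.25975036621094, 133.04251098632812), 5130.0)
((315.9583333333333, 2.8675595238095233), (20.155105590820312, 23.497312545776367), 112.0)
plate ((325.15552411272256, 204.13995991038792), (42.614437103271484, 42.922359466552734), 1413.5) [513.2  30.5  14. ]
[ 609.5 -258.8  330.9]
```

apply_moves([
  [[-11,-2.5,40],[0,0,0],1],
  [[0,0,45],[0,0,0],1],
  [[0,0,45],[0,0,0],1],
  [[0,0,30],[0,0,0],1],
  [[0,0,0],[0,0,0],1],
], force=25)

```text
time: 2.8
tcp_pos: [615.6, -264.1, 165.4]
eef_rot: [[-0.923, 0.385, -0.01], [0.384, 0.923, 0.005], [0.011, 0.001, -1.0]]
contact_force: [-0.2, -0.3, -0.3]
gripper_width: 0.998
```

apply_moves([
  [[0,0,0],[0,0,0],0],
  [[0,0,0],[0,0,0],0],
  [[0,0,0],[0,0,0],0],
  [[0,0,0],[0,0,0],0],
])

```text
time: 3.2
tcp_pos: [620.1, -265.2, 172.7]
eef_rot: [[-0.924, 0.383, 0.003], [0.383, 0.924, -0.002], [-0.003, -0.0, -1.0]]
contact_force: [-0.7, 0.3, -1.7]
gripper_width: 0.786
```

```bash
python3 - <<'E'
from h import *
w=snap('wrist','w2.png')
s=status.state();print(s['time'],s['joint_pos'],s['tcp_pos'],yaw(s['eef_rot']),s['contact_force'],s['gripper_width'])
E
```

```text
3.25 [-2.86343865e+01  3.14884680e+01 -8.59206176e+00  4.97305315e+01
 -7.61452504e-03 -6.14054812e+00] [ 620.1730389  -265.1422563   172.65403198] 157.50619445435885 [-0.38342652 -0.03742468  3.59315817] 0.7836523252981967
```

View pics/w2.png

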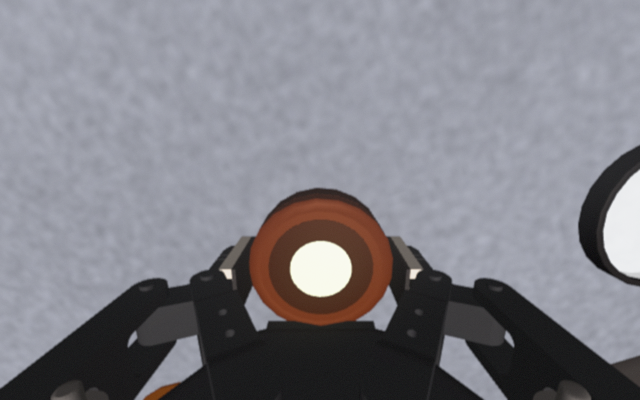

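apply_moves([
  [[0,0,-4],[0,0,0],1],
  [[0,0,0],[0,0,0],1],
  [[0,0,0],[0,0,-8.5],1],
  [[0,0,0],[0,0,-8.5],1],
  [[0,0,0],[0,0,-8.5],1],
])

```text
time: 3.75
tcp_pos: [619.4, -264.6, 174.8]
eef_rot: [[-0.998, -0.059, 0.0], [-0.059, 0.998, -0.0], [-0.0, -0.0, -1.0]]
contact_force: [0.0, 0.7, 0.4]
gripper_width: 1.001
```

apply_moves([
  [[0,0,0],[0,0,-8.5],1],
  [[0,0,0],[0,0,-8.5],1],
  [[0,0,0],[0,0,-8.5],1],
  [[0,0,0],[0,0,-8.5],1],
  [[0,0,0],[0,0,-8.5],1],
])

```text
time: 4.25
tcp_pos: [619.4, -264.6, 174.8]
eef_rot: [[-0.696, -0.718, 0.0], [-0.718, 0.696, -0.0], [-0.0, -0.0, -1.0]]
contact_force: [-0.4, 0.4, 0.2]
gripper_width: 0.998
```

apply_moves([
  [[0,0,0],[0,0,-8.5],1],
  [[0,0,0],[0,0,-8.5],1],
  [[0,0,0],[0,0,0],0.5],
  [[0,0,0],[0,0,0],0],
  [[0,0,0],[0,0,0],0],
], force=30)

```text
time: 4.75
tcp_pos: [619.6, -264.7, 175.1]
eef_rot: [[-0.463, -0.886, 0.001], [-0.886, 0.463, -0.0], [-0.0, -0.001, -1.0]]
contact_force: [-0.4, 1.3, 3.0]
gripper_width: 0.783
```

apply_moves([
  [[0,0,0],[0,0,0],0],
  [[0,0,0],[0,0,0],0],
], force=30)

```text
time: 4.95
tcp_pos: [619.6, -264.7, 175.1]
eef_rot: [[-0.462, -0.887, 0.001], [-0.887, 0.462, -0.0], [-0.0, -0.001, -1.0]]
contact_force: [0.3, -0.2, 3.7]
gripper_width: 0.784
```

```bash
python3 - <<'E'
from h import *
w=snap('wrist','w3.png')
s=status.state();print(s['time'],s['joint_pos'],s['tcp_pos'],yaw(s['eef_rot']),s['contact_force'],s['gripper_width'])
d=fit(w,*WHITE,(250,200,390,330));print('dot',d)
E
```

```text
5.0 [-2.86274326e+01  3.13131537e+01 -8.52159762e+00  5.01258426e+01
  1.48251533e-02 -9.11085714e+01] [ 619.60938565 -264.68919812  175.17823293] -117.51885127548411 [-0.68480027  0.52792513  4.00639496] 0.7831603651009825
dot ((320.4919074765743, 266.35325339099666), (54.604129791259766, 60.09622573852539), 2543.5)
```

View pics/w3.png

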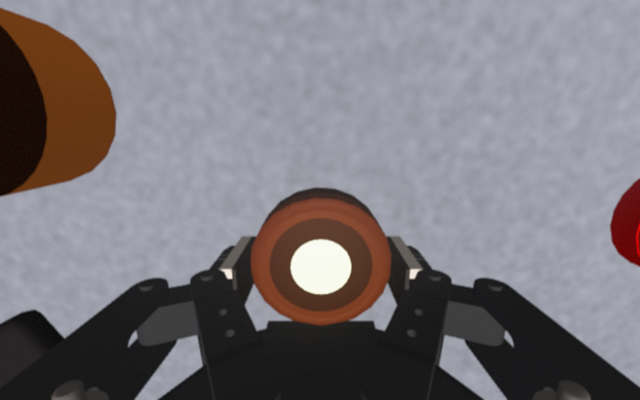

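```bash
python3 - <<'E'
from h import *
s=status.state()
p=s['tcp_pos'];R=s['eef_rot']
a=(np.array([p[0],p[1],255]),np.array(R))
plan([513,31,255],Rt(-85),9,start=a)
E
```

```text
[[-24.0, 26.0, -0.0], [-0.0, 0.0, -3.6]];[[-25.0, 24.0, -0.0], [-0.0, 0.0, -3.6]];[[-27.0, 22.0, -0.0], [-0.0, 0.0, -3.6]];[[-28.0, 21.0, -0.0], [-0.0, 0.0, -3.6]];[[-29.0, 19.0, -0.0], [-0.0, 0.0, -3.6]]
[[-30.0, 17.0, -0.0], [-0.0, 0.0, -3.6]];[[-32.0, 15.0, -0.0], [-0.0, 0.0, -3.6]];[[-32.0, 14.0, -0.0], [-0.0, 0.0, -3.6]];[[-33.4, 10.7, -0.1], [-0.0, 0.0, -3.6]]
end [513.  31. 255.] rot err deg 0.13
```

apply_moves([
  [[0,0,-30],[0,0,0],0],
  [[0,0,-50],[0,0,0],0],
])

```text
time: 5.2
tcp_pos: [616.8, -263.3, 249.9]
eef_rot: [[-0.462, -0.887, -0.01], [-0.887, 0.462, 0.005], [-0.0, 0.012, -1.0]]
contact_force: [0.7, -0.0, -0.9]
gripper_width: 0.781
```

apply_moves([
  [[-24,26,0],[0,0,-3.6],0],
  [[-25,24,0],[0,0,-3.6],0],
  [[-27,22,0],[0,0,-3.6],0],
  [[-28,21,0],[0,0,-3.6],0],
  [[-29,19,0],[0,0,-3.6],0],
])

```text
time: 5.7
tcp_pos: [559.1, -99.1, 253.9]
eef_rot: [[-0.163, -0.987, -0.001], [-0.987, 0.163, 0.0], [-0.0, 0.001, -1.0]]
contact_force: [-0.5, -0.0, -2.1]
gripper_width: 0.78
```

apply_moves([
  [[-30,17,0],[0,0,-3.6],0],
  [[-32,15,0],[0,0,-3.6],0],
  [[-32,14,0],[0,0,-3.6],0],
  [[-33.5,10.5,0],[0,0,-3.6],0],
  [[0,0,0],[0,0,0],0],
])

```text
time: 6.2
tcp_pos: [510.1, 34.0, 253.5]
eef_rot: [[0.09, -0.996, -0.004], [-0.996, -0.09, 0.001], [-0.002, 0.004, -1.0]]
contact_force: [0.6, -0.0, -0.5]
gripper_width: 0.779
```

```bash
python3 - <<'E'
from h import *
w=snap('wrist','w4.png')
s=status.state();print(s['time'],s['joint_pos'],s['tcp_pos'],yaw(s['eef_rot']),s['contact_force'],s['gripper_width'])
E
```

```text
6.25 [-3.57689869e+00  1.20894541e+01 -2.61321995e+01  5.19086035e+01
 -1.52207050e-02 -9.86373888e+01] [511.33440158  32.63108273 253.84696252] -84.93949775785332 [-0.14098318 -1.00469652 -0.75187869] 0.7818049040836149
```

View pics/w4.png

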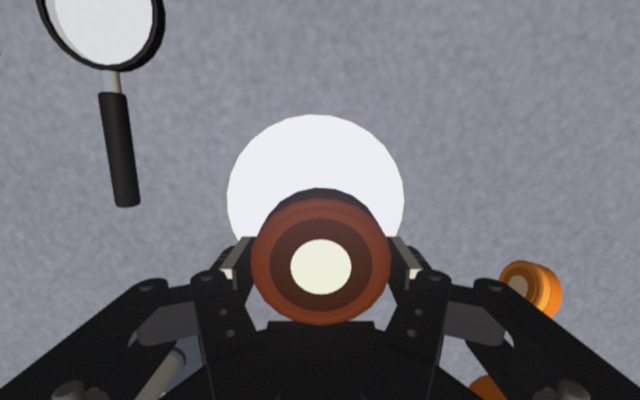

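```bash
cat >> h.py <<'E'
from scipy.optimize import least_squares
def circ(c,lo,hi,roi,z,r,keep):
    hsv=cv2.cvtColor(c['color'],cv2.COLOR_RGB2HSV); m=cv2.inRange(hsv,lo,hi)
    k=np.zeros_like(m);u0,v0,u1,v1=roi;k[v0:v1,u0:u1]=m[v0:v1,u0:u1]
    cs,_=cv2.findContours(k,cv2.RETR_EXTERNAL,cv2.CHAIN_APPROX_NONE)
    q=max(cs,key=cv2.contourArea)[:,0,:]; q=np.array([p for p in q if keep(*p)],float)
    P=np.array([onz(c,u,v,z)[:2] for u,v in q])
    f=lambda x:np.hypot(*(P-x[:2]).T)-(x[2] if r is None else r)
    x0=list(P.mean(0))+([60] if r is None else [])
    o=least_squares(f,x0,loss='soft_l1'); return o.x,np.std(f(o.x)),len(P)
E
python3 - <<'E'
from h import *
w=snap('wrist');s=status.state();print(s['tcp_pos'])
for r in (70,None): print(circ(w,*WHITE,(200,80,440,235),14,r,lambda u,v:v<232 and (v<190 or u<250 or u>390) and not(abs(u-320)<75 and v>180)))
E
```

```text
[512.26655558  31.66491455 254.17157203]
(array([513.51757483,  32.88804991]), np.float64(0.8778714370794435), 304)
(array([513.67586208,  30.79068973,  68.25881287]), np.float64(0.24926039006333586), 304)
```

apply_moves([
  [[0,-0.5,35],[0,0,0],0],
  [[0,0,15],[0,0,0],0],
  [[0,0,6],[0,0,0],0],
  [[0,0,4],[0,0,0],0],
  [[0,0,0],[0,0,0],0],
])

```text
time: 6.8
tcp_pos: [513.8, 30.5, 194.7]
eef_rot: [[0.084, -0.996, 0.0], [-0.996, -0.084, -0.0], [0.0, -0.0, -1.0]]
contact_force: [0.1, -0.2, -1.7]
gripper_width: 0.783
```

apply_moves([
  [[0,0,3],[0,0,0],0],
  [[0,0,1.5],[0,0,0],0],
  [[0,0,0],[0,0,0],0],
])

```text
time: 7.1
tcp_pos: [513.5, 31.1, 190.5]
eef_rot: [[0.086, -0.996, 0.001], [-0.996, -0.086, -0.0], [0.0, -0.001, -1.0]]
contact_force: [-0.3, -0.1, -0.1]
gripper_width: 0.783
```

apply_moves([
  [[0,0,1],[0,0,0],0],
  [[0,0,0],[0,0,0],0.9],
  [[0,0,0],[0,0,0],1],
  [[0,0,0],[0,0,0],1],
  [[0,0,-25],[0,0,0],1],
])

```text
time: 7.6
tcp_pos: [511.3, 31.3, 211.8]
eef_rot: [[0.086, -0.996, -0.007], [-0.996, -0.086, 0.0], [-0.001, 0.007, -1.0]]
contact_force: [-1.6, 0.2, -0.8]
gripper_width: 1.003
```

apply_moves([
  [[0,0,-45],[0,0,0],1],
  [[0,0,-45],[0,0,0],1],
  [[0,0,-25],[0,0,0],1],
  [[0,0,0],[0,0,0],1],
])

```text
time: 8.0
tcp_pos: [515.5, 31.1, 334.3]
eef_rot: [[0.086, -0.996, 0.01], [-0.996, -0.086, -0.001], [0.001, -0.01, -1.0]]
contact_force: [1.5, -0.2, 0.4]
gripper_width: 1.002
```

```bash
python3 - <<'E'
from h import *
w=snap('wrist','w5.png');snap('top','t5.png')
s=status.state();print(s['time'],s['tcp_pos'],yaw(s['eef_rot']))
for r in (70,None): print(circ(w,*WHITE,(200,80,440,300),14,r,lambda u,v:True))
d=fit(w,*WHITE,(310,160,350,240));print(d,onz(w,*d[0],39))
E
```

```text
8.1 [513.49436684  31.16301765 329.82225964] -85.08402811633273
(array([513.57483092,  31.23961901]), np.float64(0.39863148314794167), 362)
(array([513.61535126,  30.90139024,  68.36829504]), np.float64(0.31563018064017434), 362)
((325.33467850417, 193.96341135324187), (28.185287475585938, 28.729890823364258), 619.5) [513.66185235  30.69321836  39.        ]
```

View pics/w5.png

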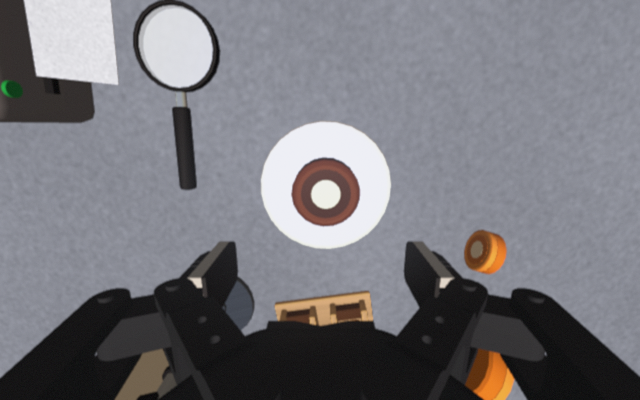

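```bash
python3 - <<'E'
from h import *
a=snap('top');b=snap('scene')
cv2.imwrite('pics/tc6.png',cv2.resize(a['color'][130:190,230:310,::-1],None,fx=9,fy=9,interpolation=cv2.INTER_CUBIC))
cv2.imwrite('pics/sc6.png',cv2.resize(b['color'][200:270,350:430,::-1],None,fx=8,fy=8,interpolation=cv2.INTER_CUBIC))
E
```

```text
(no output)
```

View pics/tc6.png

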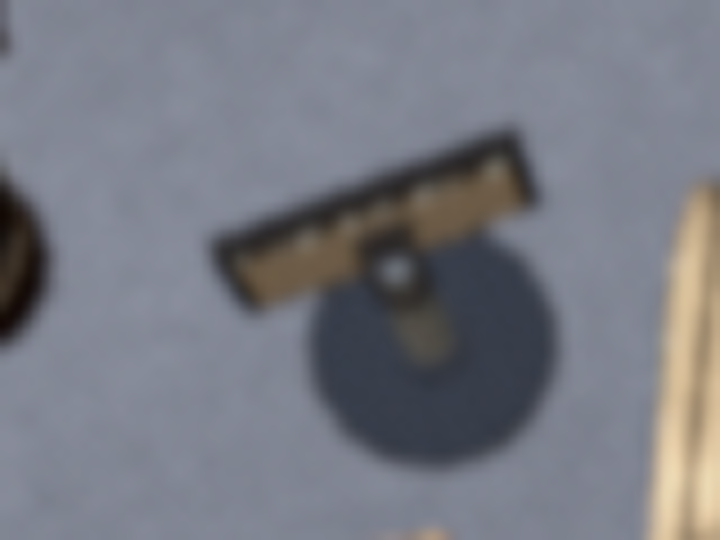

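View pics/sc6.png

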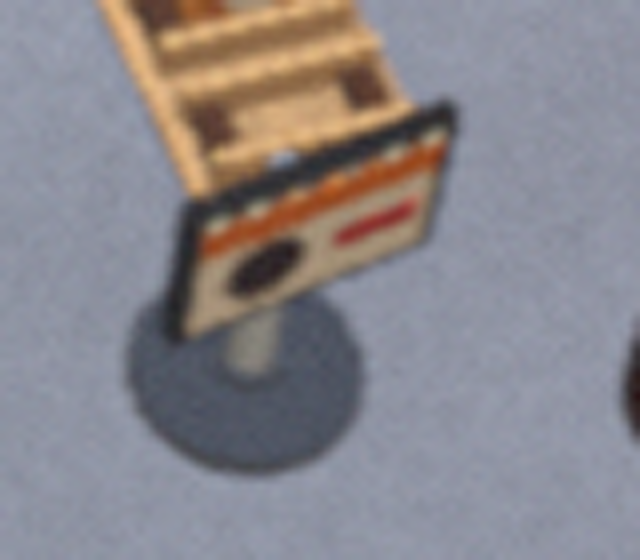

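```bash
python3 - <<'E'
from h import *
np.set_printoptions(precision=1,suppress=True)
a=capture('top');b=capture('scene')
def tri(p,q):
    o1,d1=ray(a,*p);o2,d2=ray(b,*q);A=np.array([d1,-d2]).T
    t=np.linalg.lstsq(A,o2-o1,rcond=None)[0];x,y=o1+d1*t[0],o2+d2*t[1];return (x+y)/2,np.linalg.norm(x-y)
L=tri((254.2,157),(406.3,213.5));R=tri((287.2,145),(373.75,225.6));print(L,R,tri((270.7,151),(390,219.6)))
d=L[0]-R[0];print(np.linalg.norm(d),np.degrees(np.arctan2(-d[0],d[1])))
print('foot',onz(a,278.1,168.9,10), onz(b,350+245/8,200+375/8,10))
for z in (0,280): print('bottle', onz(a,228,163,z))
E
```

```text
(array([633.8, 245.8, 163.9]), np.float64(6.520480611284105)) (array([670.6, 147.8, 166.1]), np.float64(6.141873158117686)) (array([652.3, 196.6, 164.5]), np.float64(5.710663005222398))
104.66489192336684 20.562904303813493
foot [629.4 186.5  10. ] [643.1 191.8  10. ]
bottle [650.1 354.6   0. ]
bottle [589.1 295.4 280. ]
```

```bash
python3 - <<'E'
from h import *
plan([651,196,410],Rt(-69.5),7)
E
```

```text
[[-22.0, -22.0, -12.0], [0.0, 0.0, -2.2]];[[-21.0, -22.0, -12.0], [0.0, 0.0, -2.2]];[[-20.0, -23.0, -12.0], [0.0, 0.0, -2.2]];[[-19.0, -25.0, -11.0], [0.0, 0.0, -2.2]];[[-18.0, -24.0, -12.0], [0.0, 0.0, -2.2]]
[[-17.0, -26.0, -12.0], [0.0, 0.0, -2.2]];[[-16.6, -25.8, -12.1], [0.0, 0.0, -2.2]]
end [651. 196. 410.] rot err deg 0.28
```

apply_moves([
  [[-22,-22,-12],[0,0,-2.2],1],
  [[-21,-22,-12],[0,0,-2.2],1],
  [[-20,-23,-12],[0,0,-2.2],1],
  [[-19,-25,-11],[0,0,-2.2],1],
  [[-18,-24,-12],[0,0,-2.2],1],
])

```text
time: 8.8
tcp_pos: [612.2, 149.7, 386.7]
eef_rot: [[0.276, -0.961, -0.003], [-0.961, -0.276, -0.001], [-0.0, 0.003, -1.0]]
contact_force: [0.2, -0.5, 0.6]
gripper_width: 0.998
```

apply_moves([
  [[-17,-26,-12],[0,0,-2.2],1],
  [[-16.5,-26,-12],[0,0,-2.2],0.5],
  [[0,0,0],[0,0,0],0.5],
  [[0,0,0],[0,0,0],0.5],
])

```text
time: 9.2
tcp_pos: [651.8, 196.4, 410.5]
eef_rot: [[0.348, -0.938, -0.003], [-0.938, -0.348, -0.001], [-0.0, 0.003, -1.0]]
contact_force: [0.3, 0.0, 0.3]
gripper_width: 0.516
```

```bash
python3 - <<'E'
from h import *
w=snap('wrist','w7.png')
s=status.state();print(s['time'],s['joint_pos'],s['tcp_pos'],yaw(s['eef_rot']),s['gripper_width'])
print(proj(w,[651,196,165]))
E
```

```text
9.25 [ 1.12975333e+01  2.13949407e+01  6.77101181e+00  7.55764564e+01
 -1.63975920e-02 -9.90093403e+01] [651.27513239 195.84858146 410.33881542] -69.69312435574831 0.4969012337282803
[320.73329125 208.48611008]
```

View pics/w7.png

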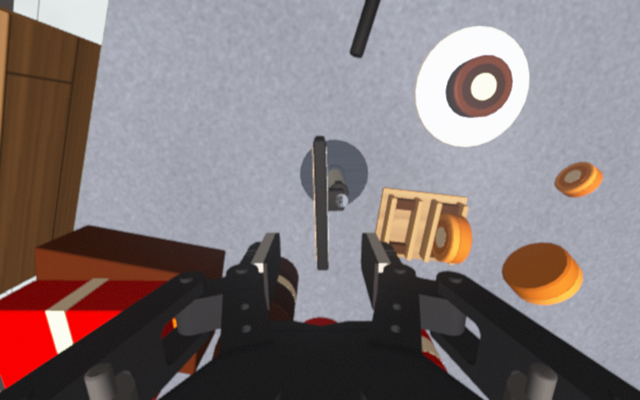

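```bash
python3 - <<'E'
from h import *
np.set_printoptions(precision=1,suppress=True)
w=capture('wrist')
for z in (140,150,160,170):
    A,B=onz(w,320,137.5,z),onz(w,322.3,269,z); print(z,A,B,np.linalg.norm(A-B),(A+B)/2, np.degrees(np.arctan2((A-B)[1],(A-B)[0])))
a=capture('top')
from itertools import product
# triangulate wrist mid with top mid/scene mid
b=capture('scene')
def tri(c1,p,c2,q):
    o1,d1=ray(c1,*p);o2,d2=ray(c2,*q);A=np.array([d1,-d2]).T
    t=np.linalg.lstsq(A,o2-o1,rcond=None)[0];x,y=o1+d1*t[0],o2+d2*t[1];return (x+y)/2,np.linalg.norm(x-y)
print(tri(w,(321,203),b,(390,219.6)))
E
```

```text
140 [669.7 144.4 140. ] [625.2 258.4 140. ] 122.3533504324636 [647.4 201.4 140. ] -68.69981217442425
150 [669.9 144.  150. ] [627.3 253.2 150. ] 117.23576586992733 [648.6 198.6 150. ] -68.69981217442428
160 [670.  143.5 160. ] [629.3 248.  160. ] 112.11818130739117 [649.7 195.8 160. ] -68.69981217442422
170 [670.2 143.1 170. ] [631.4 242.8 170. ] 107.00059674485489 [650.8 193.  170. ] -68.69981217442427
(array([651.1, 196. , 161.6]), np.float64(8.080963380678028))
```

apply_moves([
  [[0,0,30],[0,0,0.0],0.5],
  [[0,0,30],[0,0,-0.8],0.5],
  [[0,0,22],[0,0,0],0.5],
  [[0,0,10],[0,0,0],0.5],
  [[0,0,0],[0,0,0],0.5],
])

```text
time: 9.9
tcp_pos: [650.6, 195.3, 318.2]
eef_rot: [[0.359, -0.933, -0.004], [-0.933, -0.359, -0.001], [-0.001, 0.004, -1.0]]
contact_force: [0.3, 0.1, 0.4]
gripper_width: 0.502
```

apply_moves([
  [[0,0,0],[0,0,0],0],
  [[0,0,0],[0,0,0],0],
  [[0,0,0],[0,0,0],0],
  [[0,0,0],[0,0,0],0],
  [[0,0,0],[0,0,0],0],
], force=40)

```text
time: 10.4
tcp_pos: [651.4, 195.7, 321.1]
eef_rot: [[0.361, -0.933, -0.0], [-0.933, -0.361, -0.001], [0.001, 0.001, -1.0]]
contact_force: [-4.0, -2.7, 3.5]
gripper_width: 0.104
```

```bash
python3 - <<'E'
from h import *
w=snap('wrist','w8.png')
s=status.state();print(s['time'],s['tcp_pos'],yaw(s['eef_rot']),s['gripper_width'],s['contact_force'])
E
```

```text
10.45 [651.37408482 195.70880844 320.99595304] -68.86301569847491 0.10067181269801603 [-3.74943305 -2.98948142  2.81571472]
```

View pics/w8.png

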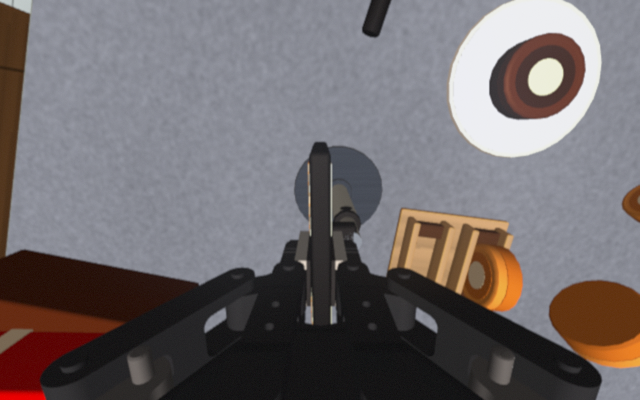

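Gripped (10 mm thick rim between the pads, no clash with the bracket at (347,215)). Pull straight up.

apply_moves([
  [[0,0,-8],[0,0,0],0],
  [[0,0,-12],[0,0,0],0],
  [[0,0,-12],[0,0,0],0],
  [[0,0,-12],[0,0,0],0],
  [[0,0,0],[0,0,0],0],
])

```text
time: 10.95
tcp_pos: [651.3, 195.7, 367.0]
eef_rot: [[0.36, -0.933, -0.0], [-0.933, -0.36, -0.001], [0.001, 0.0, -1.0]]
contact_force: [-5.0, -4.3, 1.9]
gripper_width: 0.102
```

apply_moves([
  [[0,0,-6],[0,0,0],0],
  [[0,0,-6],[0,0,0],0],
  [[0,0,0],[0,0,0],0],
])

```text
time: 11.25
tcp_pos: [651.4, 195.7, 377.7]
eef_rot: [[0.36, -0.933, -0.0], [-0.933, -0.36, -0.001], [0.001, 0.001, -1.0]]
contact_force: [-3.8, -6.4, -1.3]
gripper_width: 0.105
```

apply_moves([
  [[0,0,-4],[0,0,0],0],
  [[0,0,-4],[0,0,0],0],
])

```text
time: 11.45
tcp_pos: [651.5, 195.7, 384.2]
eef_rot: [[0.36, -0.933, -0.001], [-0.933, -0.36, -0.001], [0.0, 0.002, -1.0]]
contact_force: [-2.6, -4.7, -7.5]
gripper_width: 0.109
```

apply_moves([
  [[0,0,-4],[0,0,0],0],
  [[0,0,-2],[0,0,0],0],
])

```text
time: 11.65
tcp_pos: [651.4, 195.7, 391.1]
eef_rot: [[0.36, -0.933, -0.001], [-0.933, -0.36, -0.001], [0.001, 0.001, -1.0]]
contact_force: [-3.8, -5.4, -3.8]
gripper_width: 0.102
```

```bash
python3 - <<'E'
from h import *
b=snap('scene')
cv2.imwrite('pics/sc9.png',cv2.resize(b['color'][190:270,350:430,::-1],None,fx=7,fy=7,interpolation=cv2.INTER_CUBIC))
w=snap('wrist','w9.png')
s=status.state();print(s['time'],s['tcp_pos'],s['contact_force'])
E
```

```text
11.75 [651.39834713 195.67602414 391.43004604] [-4.83532593 -5.9667076  -2.48911655]
```

View pics/sc9.png

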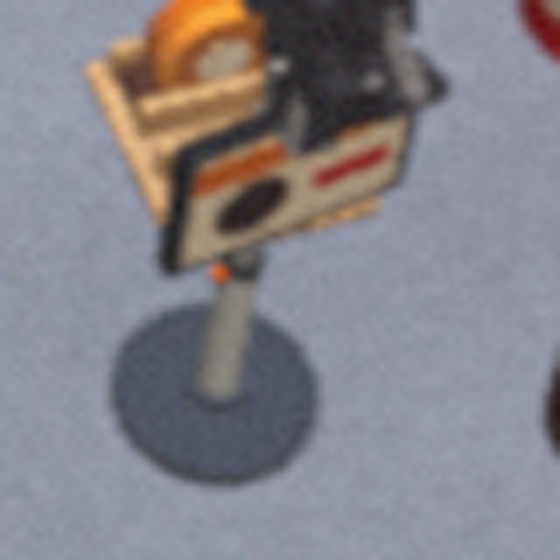

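View pics/w9.png

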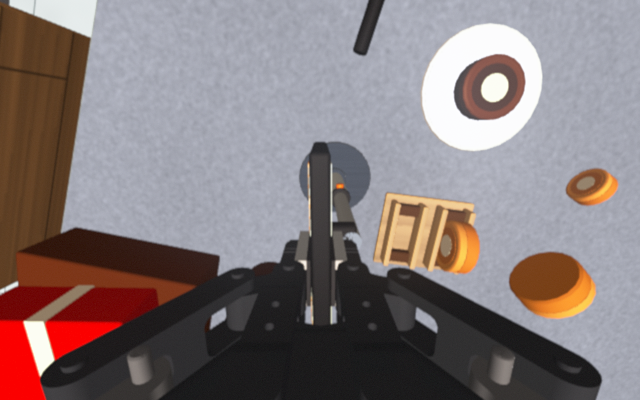

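apply_moves([
  [[0,0,-2],[0,0,0],0],
  [[0,0,-1],[0,0,0],0],
  [[0,0,0],[0,0,0],0],
])

```text
time: 12.05
tcp_pos: [651.5, 195.7, 392.6]
eef_rot: [[0.36, -0.933, -0.002], [-0.933, -0.36, -0.001], [0.0, 0.002, -1.0]]
contact_force: [-1.2, -5.6, -7.9]
gripper_width: 0.104
```

apply_moves([
  [[0,0,3],[0,0,0],0],
  [[0,0,3],[0,0,0],0],
  [[0,0,0],[0,0,0],0],
])

```text
time: 12.35
tcp_pos: [651.3, 195.7, 388.7]
eef_rot: [[0.36, -0.933, -0.0], [-0.933, -0.36, -0.001], [0.001, 0.001, -1.0]]
contact_force: [-4.5, -5.9, -1.9]
gripper_width: 0.105
```

apply_moves([
  [[0,0,3],[0,0,0],0],
  [[0,0,3],[0,0,0],0],
  [[0,0,0],[0,0,0],0],
])

```text
time: 12.65
tcp_pos: [651.1, 195.7, 386.7]
eef_rot: [[0.36, -0.933, 0.002], [-0.933, -0.36, -0.001], [0.001, -0.002, -1.0]]
contact_force: [-9.4, -7.0, 10.8]
gripper_width: 0.104
```

```bash
python3 - <<'E'
from h import *
b=snap('scene')
cv2.imwrite('pics/sc10.png',cv2.resize(b['color'][190:270,350:430,::-1],None,fx=7,fy=7,interpolation=cv2.INTER_CUBIC))
s=status.state();print(s['time'],s['tcp_pos'],s['contact_force'])
E
```

```text
12.7 [651.05376949 195.64947782 386.67014742] [-10.03097077  -6.60131755  11.54152156]
```

View pics/sc10.png

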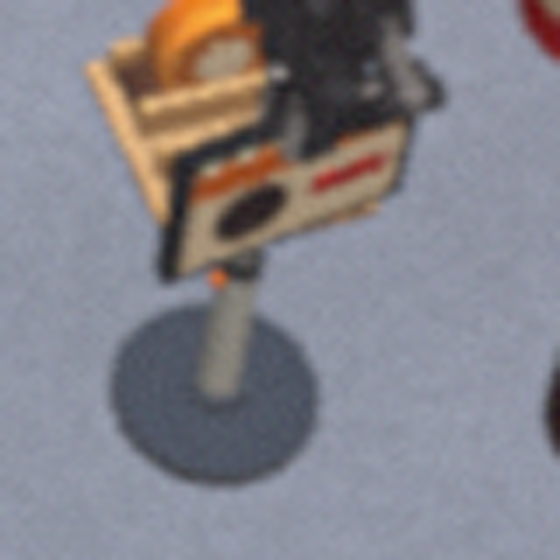

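apply_moves([
  [[0,0,-3],[0,0,0],0],
  [[0,0,0],[0,0,0],0.5],
  [[0,0,0],[0,0,0],0.6],
  [[0,0,-20],[0,0,0],0.6],
  [[0,0,-40],[0,0,0],0.6],
])

```text
time: 13.2
tcp_pos: [651.4, 196.6, 442.0]
eef_rot: [[0.36, -0.933, -0.005], [-0.933, -0.36, 0.001], [-0.003, 0.004, -1.0]]
contact_force: [0.4, 0.0, 0.1]
gripper_width: 0.598
```

```bash
python3 - <<'E'
from h import *
s=status.state();print(s['time'],s['tcp_pos'],yaw(s['eef_rot']))
plan([475,209,380],Rt(10),10,turn=[0,0,-(10-yaw(s['eef_rot']))])
E
```

```text
13.2 [651.42048071 196.55518564 441.96543707] -68.88955445631856
[[-7.0, 16.0, 6.0], [0.0, 0.0, -7.9]];[[-10.0, 15.0, 7.0], [0.0, 0.0, -7.9]];[[-12.0, 13.0, 6.0], [0.0, 0.0, -7.9]];[[-13.0, 12.0, 6.0], [0.0, 0.0, -7.9]];[[-15.0, 9.0, 6.0], [0.0, 0.0, -7.9]]
[[-16.0, 8.0, 7.0], [0.0, 0.0, -7.9]];[[-17.0, 5.0, 6.0], [0.0, 0.0, -7.9]];[[-17.0, 3.0, 6.0], [0.0, 0.0, -7.9]];[[-18.0, 1.0, 7.0], [0.0, 0.0, -7.9]];[[-17.2, -2.0, 5.8], [0.0, 0.0, -7.9]]
end [475. 209. 380.] rot err deg 0.3
```

apply_moves([
  [[-7,16,0],[0,0,-7.9],0.8],
  [[-10,15,0],[0,0,-7.9],0.8],
  [[-12,13,0],[0,0,-7.9],0.8],
  [[-13,12,0],[0,0,-7.9],0.8],
  [[-15,9,10],[0,0,-7.9],1],
])

```text
time: 13.7
tcp_pos: [564.2, 203.6, 437.3]
eef_rot: [[0.874, -0.486, 0.007], [-0.486, -0.874, 0.004], [0.004, -0.007, -1.0]]
contact_force: [0.1, -0.4, 0.9]
gripper_width: 0.945
```

apply_moves([
  [[-16,8,10],[0,0,-7.9],1],
  [[-17,5,10],[0,0,-7.9],1],
  [[-17,3,12],[0,0,-7.9],1],
  [[-18,1,10],[0,0,-7.9],1],
  [[-17,-2,10],[0,0,-7.9],1],
])

```text
time: 14.2
tcp_pos: [475.9, 209.2, 383.3]
eef_rot: [[0.983, 0.181, 0.004], [0.181, -0.983, 0.003], [0.004, -0.002, -1.0]]
contact_force: [-0.7, -0.6, 0.7]
gripper_width: 1.0
```

apply_moves([
  [[0,0,0],[0,0,0],1],
])

```text
time: 14.3
tcp_pos: [474.2, 208.9, 381.9]
eef_rot: [[0.984, 0.176, -0.001], [0.176, -0.984, 0.001], [-0.001, -0.002, -1.0]]
contact_force: [0.2, -0.3, 0.2]
gripper_width: 1.0
```

```bash
python3 - <<'E'
from h import *
w=snap('wrist','w11.png')
s=status.state();print(s['time'],s['joint_pos'],s['tcp_pos'],yaw(s['eef_rot']))
cv2.imwrite('pics/w11c.png',cv2.resize(w['color'][110:310,220:440,::-1],None,fx=3,fy=3,interpolation=cv2.INTER_CUBIC))
E
```

```text
14.35 [ 1.65704282e+01  5.86681204e+00 -1.63732849e+01  6.76447905e+01
  6.30117526e-02 -1.73431365e+02] [475.70706516 208.97705575 382.88356146] 10.001786093038966
```

View pics/w11.png

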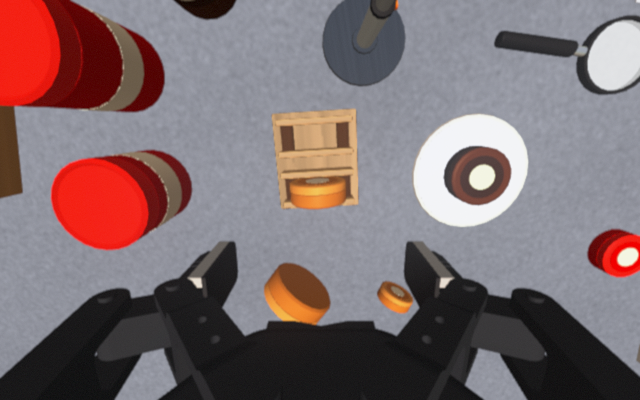

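View pics/w11c.png

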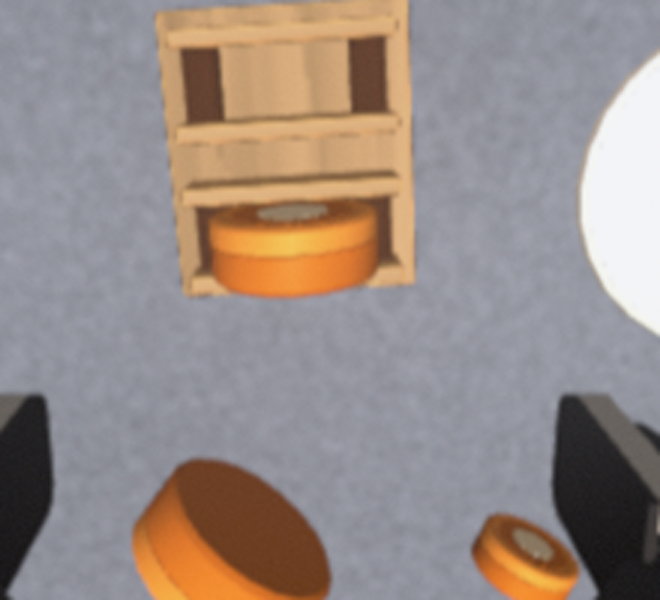

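```bash
python3 - <<'E'
from h import *
np.set_printoptions(precision=1,suppress=True)
w=capture('wrist')
f=lambda x,y,z:onz(w,220+x/3,110+y/3,z)
bl,br,tl,tr=f(185,295,8),f(414,283,8),f(157,14,8),f(408,0,8)
print(bl,br,tl,tr,np.linalg.norm(bl-br),np.linalg.norm(tl-tr),np.linalg.norm(bl-tl))
m0=(bl+br)/2;m1=(tl+tr)/2;d=(m1-m0)/np.linalg.norm(m1-m0);print('yaw',np.degrees(np.arctan2(d[1],d[0])),'slot centre',m0+29*d, m1-89*d)
d2=bl-br;print('yaw2',np.degrees(np.arctan2(-d2[0],d2[1])))
# walls tops at z=30: front wall of tin slot (far) ~ rows 188 centre; next wall
print('tin lateral z40',f(294,250,40),'rim lid edge top z72',f(294,204,72),f(294,252,72))
s=status.state();print(s['tcp_pos'])
E
```

```text
[428.9 251.8   8. ] [451.2 156.1   8. ] [541.4 278.5   8. ] [563.7 182.4   8. ] 98.20942451446636 98.6673996582915 115.66721267430124
yaw 13.272920706928932 slot centre [468.2 210.6   8. ] [465.9 210.    8. ]
yaw2 13.127999809181839
tin lateral z40 [464.4 210.2  40. ] rim lid edge top z72 [488.1 214.   72. ] [471.6 211.1  72. ]
[476.7 209.  383.5]
```

apply_moves([
  [[-8.5,-2.5,40],[0,0,-1],1],
  [[0,0,45],[0,0,0],1],
  [[0,0,45],[0,0,0],1],
  [[0,0,20],[0,0,0],1],
  [[0,0,0],[0,0,0],1],
])

```text
time: 14.9
tcp_pos: [467.0, 209.1, 229.8]
eef_rot: [[0.982, 0.19, -0.004], [0.19, -0.982, -0.001], [-0.004, 0.0, -1.0]]
contact_force: [0.2, 0.7, 0.1]
gripper_width: 1.002
```

```bash
python3 - <<'E'
from h import *
w=snap('wrist','w12.png')
s=status.state();print(s['time'],s['joint_pos'],s['tcp_pos'],yaw(s['eef_rot']),s['contact_force'])
E
```

```text
14.95 [ 1.68778875e+01  1.36522885e+01 -2.73356335e+01  4.90526205e+01
  1.95999539e-02 -1.74120141e+02] [468.03752777 209.44885341 231.84103908] 10.998027570064144 [-0.54242564  0.41987603  0.65389681]
```

View pics/w12.png

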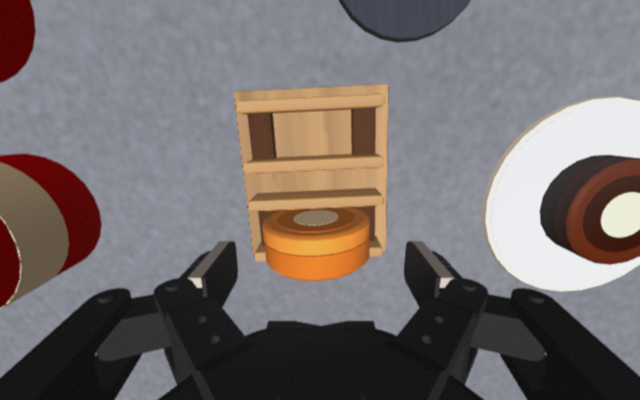

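```bash
python3 - <<'E'
from h import *
w=capture('wrist');cv2.imwrite('pics/w12c.png',cv2.resize(w['color'][190:300,250:390,::-1],None,fx=5,fy=5,interpolation=cv2.INTER_CUBIC))
s=status.state();print(s['tcp_pos'])
for v in (238,258,279): print(onz(w,317.5,v,72))
E
```

```text
[468.83442092 209.71641783 233.29459413]
[478.61902123 213.09824935  72.        ]
[467.90365466 211.04811568  72.        ]
[456.16553382 208.80230201  72.        ]
```

View pics/w12c.png

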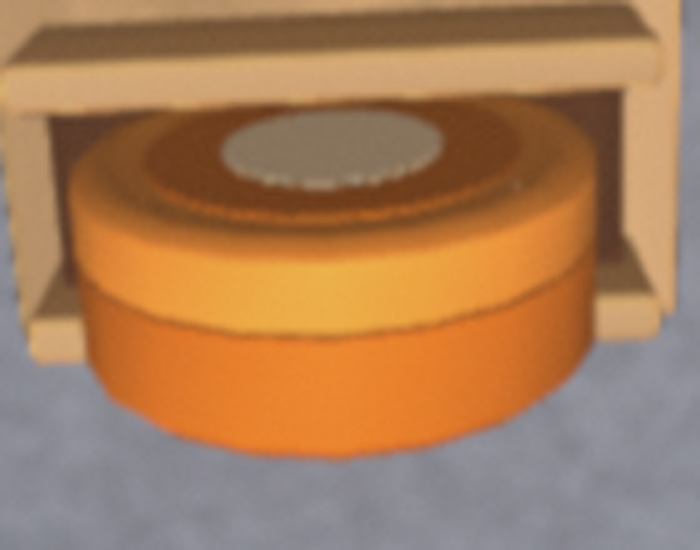

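apply_moves([
  [[-2,0,20],[0,0,0],1],
  [[0,0,10],[0,0,0],1],
  [[0,0,0],[0,0,0],1],
  [[0,0,0],[0,0,0],0.6],
  [[0,0,0],[0,0,0],0],
], force=45)

```text
time: 15.5
tcp_pos: [466.2, 209.5, 204.0]
eef_rot: [[0.981, 0.193, 0.003], [0.193, -0.981, 0.002], [0.003, -0.002, -1.0]]
contact_force: [-0.5, 1.4, 2.7]
gripper_width: 0.732
```

apply_moves([
  [[0,0,0],[0,0,0],0],
  [[0,0,0],[0,0,0],0],
  [[0,0,0],[0,0,0],0],
])

```text
time: 15.8
tcp_pos: [466.2, 209.6, 203.9]
eef_rot: [[0.981, 0.193, 0.003], [0.193, -0.981, 0.002], [0.003, -0.001, -1.0]]
contact_force: [-0.4, 1.0, 6.1]
gripper_width: 0.728
```

apply_moves([
  [[0,0,-5],[0,0,0],0],
  [[0,0,-15],[0,0,0],0],
  [[0,0,-25],[0,0,0],0],
  [[0,0,-20],[0,0,0],0],
  [[0,0,0],[0,0,0],0],
])

```text
time: 16.3
tcp_pos: [466.5, 209.3, 270.0]
eef_rot: [[0.981, 0.193, 0.006], [0.193, -0.981, 0.001], [0.006, -0.0, -1.0]]
contact_force: [1.4, 0.8, -2.0]
gripper_width: 0.729
```

```bash
python3 - <<'E'
from h import *
w=snap('wrist','w13.png');
s=status.state();print(s['time'],s['joint_pos'],s['tcp_pos'],yaw(s['eef_rot']),s['gripper_width'])
E
```

```text
16.35 [ 1.69231578e+01  1.08309888e+01 -2.56445779e+01  5.33463456e+01
 -2.10649252e-02 -1.74183300e+02] [465.69962133 209.07025454 268.3801491 ] 11.106429167826667 0.7308964018358419
```

View pics/w13.png

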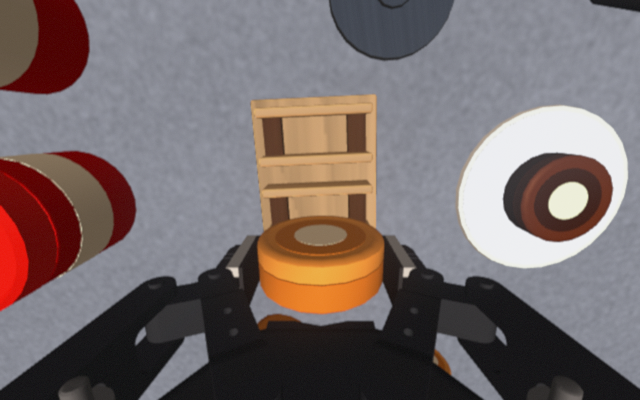

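```bash
python3 - <<'E'
from h import *
s=status.state();p=s['tcp_pos']
a=plan([416,40,320],Rt(-80),11,turn=[0,0,(yaw(s['eef_rot'])+80)])
b=plan([416,40,260],Rt(-80,57),7,start=a)
plan([416.4,40,122],Rt(-80,57),5,start=b)
E
```

```text
[[-7.0, 14.0, -5.0], [0.0, 0.0, 8.3]];[[-6.0, 15.0, -4.0], [0.0, 0.0, 8.3]];[[-3.0, 16.0, -5.0], [0.0, 0.0, 8.3]];[[-0.0, 16.0, -5.0], [0.0, 0.0, 8.3]];[[1.0, 16.0, -5.0], [0.0, 0.0, 8.3]]
[[4.0, 15.0, -4.0], [0.0, 0.0, 8.3]];[[6.0, 15.0, -5.0], [0.0, 0.0, 8.3]];[[9.0, 14.0, -5.0], [0.0, 0.0, 8.3]];[[10.0, 12.0, -4.0], [0.0, 0.0, 8.3]];[[11.0, 11.0, -5.0], [0.0, 0.0, 8.3]]
[[13.7, 9.4, -4.9], [0.0, 0.0, 8.3]]
end [415.9  40.  320. ] rot err deg 0.26
[[0.0, 0.0, 9.0], [-0.0, 8.1, -0.0]];[[-1.0, 0.0, 8.0], [-0.0, 8.1, -0.0]];[[-3.0, 0.0, 8.0], [-0.0, 8.1, -0.0]];[[-3.0, 0.0, 8.0], [-0.0, 8.1, -0.0]];[[-5.0, 0.0, 7.0], [-0.0, 8.1, -0.0]]
[[-5.0, 0.0, 7.0], [-0.0, 8.1, -0.0]];[[-6.8, 0.1, 5.6], [-0.0, 8.1, -0.0]]
end [416.  40. 260.] rot err deg 0.4
[[-23.0, 0.0, 15.0], [0.0, 0.1, -0.1]];[[-23.0, -0.0, 15.0], [0.0, 0.1, -0.1]];[[-23.0, -0.0, 15.0], [0.0, 0.1, -0.1]];[[-23.0, -0.0, 15.0], [0.0, 0.1, -0.1]];[[-23.5, -0.3, 15.4], [0.0, 0.1, -0.1]]
end [416.4  40.  122. ] rot err deg 0.32
```

apply_moves([
  [[-7,14,-5],[0,0,8.3],0],
  [[-6,15,-4],[0,0,8.3],0],
  [[-3,16,-5],[0,0,8.3],0],
  [[0,16,-5],[0,0,8.3],0],
  [[1,16,-5],[0,0,8.3],0],
])

```text
time: 16.85
tcp_pos: [441.1, 131.4, 289.6]
eef_rot: [[0.86, -0.511, -0.003], [-0.511, -0.86, -0.001], [-0.002, 0.002, -1.0]]
contact_force: [-0.1, -0.9, -2.3]
gripper_width: 0.729
```

apply_moves([
  [[4,15,-4],[0,0,8.3],0],
  [[6,15,-5],[0,0,8.3],0],
  [[9,14,-5],[0,0,8.3],0],
  [[10,12,-4],[0,0,8.3],0],
  [[11,11,-5],[0,0,8.3],0],
])

```text
time: 17.35
tcp_pos: [419.0, 55.2, 312.5]
eef_rot: [[0.305, -0.952, -0.003], [-0.952, -0.305, -0.0], [-0.001, 0.003, -1.0]]
contact_force: [0.1, 0.0, -1.6]
gripper_width: 0.729
```

apply_moves([
  [[13.5,9.5,-5],[0,0,8.3],0],
  [[0,0,9],[0,8.1,0],0],
  [[-1,0,8],[0,8.1,0],0],
  [[-3,0,8],[0,8.1,0],0],
])

```text
time: 17.75
tcp_pos: [414.4, 40.1, 292.2]
eef_rot: [[0.155, -0.986, 0.069], [-0.896, -0.169, -0.41], [0.416, 0.002, -0.909]]
contact_force: [0.6, 0.7, -3.2]
gripper_width: 0.726
```

apply_moves([
  [[-3,0,8],[0,8.1,0],0],
  [[-5,0,7],[0,8.1,0],0],
  [[-5,0,7],[0,8.1,0],0],
  [[-7,0,6],[0,8.1,0],0],
  [[0,0,0],[0,0,0],0],
])

```text
time: 18.25
tcp_pos: [413.3, 40.2, 255.2]
eef_rot: [[0.101, -0.985, 0.139], [-0.541, -0.172, -0.824], [0.835, 0.008, -0.55]]
contact_force: [-0.6, 0.2, -2.1]
gripper_width: 0.73
```

```bash
python3 - <<'E'
from h import *
w=snap('wrist','w14.png');snap('scene','s14.png');snap('top','t14.png')
s=status.state();print(s['time'],s['joint_pos'],s['tcp_pos'],s['eef_rot'],s['gripper_width'])
R=s['eef_rot'];print(Ro.from_matrix(R.T@Rt(-80,57)).as_rotvec(degrees=True), s['tcp_pos']+R@[0,0,164])
E
```

```text
18.4 [ 10.12955735   7.50535156 -39.35671108  43.69749517 -56.52764627
 -89.41661911] [415.12626488  39.86849411 258.26568949] [[ 0.09499223 -0.9853839   0.14140383]
 [-0.54326738 -0.17034362 -0.82209708]
 [ 0.83416846  0.00127275 -0.55150825]] 0.7328715059445609
[ 0.20072417  0.47069963 -0.04434252] [438.3164929  -94.95542639 167.81833582]
```

View pics/s14.png

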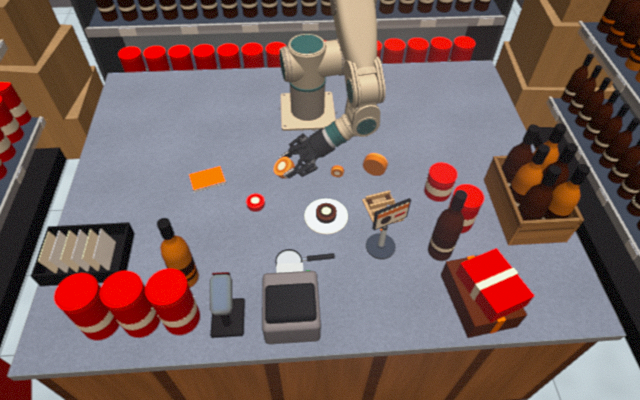

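View pics/w14.png

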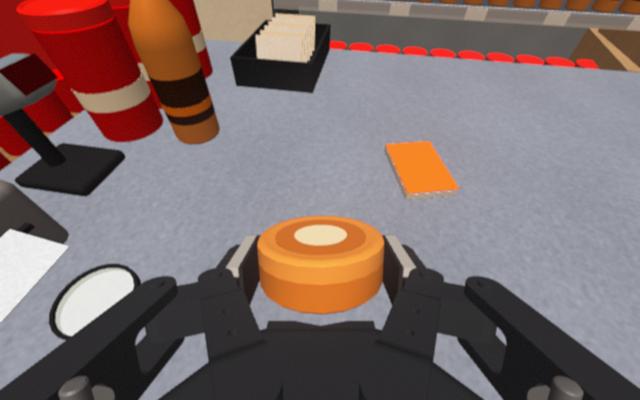

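apply_moves([
  [[-23,0,15],[0,0,0],0],
  [[-23,0,15],[0,0,0],0],
  [[-23,0,15],[0,0,0],0],
  [[-23,0,15],[0,0,0],0],
  [[0,0,0],[0,0,0],0],
])

```text
time: 18.9
tcp_pos: [414.2, 39.8, 147.0]
eef_rot: [[0.097, -0.986, 0.139], [-0.543, -0.17, -0.823], [0.834, 0.005, -0.551]]
contact_force: [-1.1, 0.0, -2.5]
gripper_width: 0.733
```

apply_moves([
  [[-11,0,7],[0,0,0],0],
  [[-5,0,3.5],[0,0,0],0],
  [[0,0,0],[0,0,0],0],
])

```text
time: 19.2
tcp_pos: [415.7, 40.1, 130.4]
eef_rot: [[0.093, -0.985, 0.142], [-0.541, -0.17, -0.823], [0.836, -0.001, -0.549]]
contact_force: [-0.4, 0.0, -1.3]
gripper_width: 0.73
```

apply_moves([
  [[-6.5,0,4.5],[0,0,0],0],
  [[-2.5,0,1.5],[0,0,0],0],
  [[0,0,0],[0,0,0],0],
])

```text
time: 19.5
tcp_pos: [415.3, 40.2, 118.9]
eef_rot: [[0.094, -0.985, 0.142], [-0.541, -0.17, -0.824], [0.836, 0.0, -0.549]]
contact_force: [0.1, 0.0, -0.9]
gripper_width: 0.729
```

apply_moves([
  [[-1.5,0,1],[0,0,0],0],
  [[0,0,0],[0,0,0],0],
])

```text
time: 19.7
tcp_pos: [415.4, 40.2, 117.6]
eef_rot: [[0.093, -0.985, 0.143], [-0.539, -0.171, -0.825], [0.837, -0.0, -0.547]]
contact_force: [-2.1, 2.5, 4.4]
gripper_width: 0.725
```

```bash
python3 - <<'E'
from h import *
w=snap('wrist','w15.png');
s=status.state();print(s['time'],s['tcp_pos'],s['contact_force'])
E
```

```text
19.75 [415.43763994  40.18154183 117.66718089] [-2.12309553  2.23818993  4.85507706]
```

View pics/w15.png

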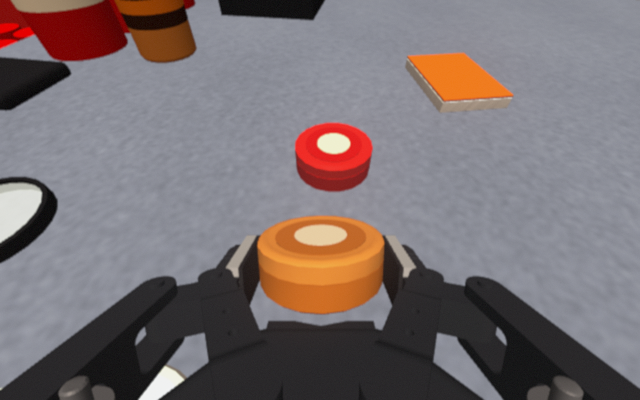

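apply_moves([
  [[0,0,0],[0,0,0],0.9],
  [[0,0,0],[0,0,0],1],
  [[0,0,0],[0,0,0],1],
  [[0,0,0],[0,0,0],1],
])

```text
time: 20.15
tcp_pos: [415.4, 40.1, 117.1]
eef_rot: [[0.093, -0.985, 0.142], [-0.541, -0.17, -0.823], [0.836, -0.0, -0.549]]
contact_force: [0.2, -0.4, 0.6]
gripper_width: 0.997
```

```bash
python3 - <<'E'
from h import *
w=snap('wrist','w16.png');
s=status.state();print(s['time'],s['tcp_pos'],s['contact_force'],s['gripper_width'])
E
```

```text
20.2 [415.34349698  40.15301185 117.07360061] [-0.87751585  0.27819313  0.41632556] 1.0001422612873188
```

View pics/w16.png

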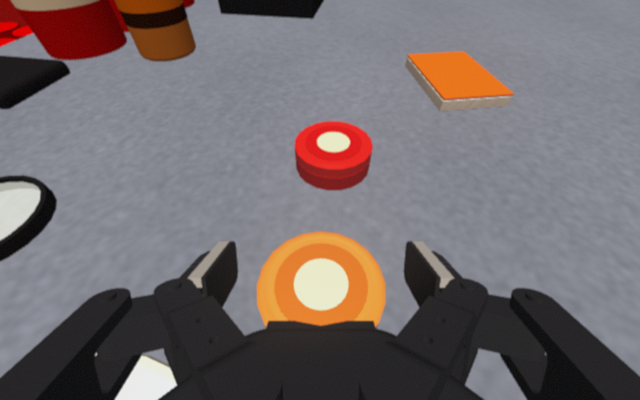

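```bash
python3 - <<'E'
from h import *
s=status.state();R=np.array(s['eef_rot']);p=s['tcp_pos']+R@[0,0,-80]
print(p)
plan([438,-88,310],Rt(-80),8,start=(p,R))
E
```

```text
[403.95647185 106.03234872 161.00819555]
[[29.0, -0.0, 10.0], [0.0, -7.1, -0.0]];[[30.0, -0.0, 7.0], [0.0, -7.1, -0.0]];[[31.0, -0.0, 3.0], [0.0, -7.1, -0.0]];[[31.0, -0.0, -1.0], [0.0, -7.1, -0.0]];[[30.0, -0.0, -5.0], [0.0, -7.1, -0.0]]
[[30.0, -0.0, -8.0], [0.0, -7.1, -0.0]];[[28.0, -0.0, -12.0], [0.0, -7.1, -0.0]];[[27.1, -0.5, -15.9], [0.0, -7.1, -0.0]]
end [438. -88. 310.] rot err deg 0.22
```

apply_moves([
  [[0,0,-40],[0,0,0],1],
  [[0,0,-40],[0,0,0],1],
  [[29,0,10],[0,-7.1,0],1],
  [[30,0,7],[0,-7.1,0],1],
  [[31,0,3],[0,-7.1,0],1],
])

```text
time: 20.7
tcp_pos: [416.5, 33.8, 217.5]
eef_rot: [[0.142, -0.985, 0.101], [-0.805, -0.175, -0.566], [0.575, -0.001, -0.818]]
contact_force: [0.5, 0.1, -0.6]
gripper_width: 1.001
```

apply_moves([
  [[31,0,-1],[0,-7.1,0],1],
  [[30,0,-5],[0,-7.1,0],1],
  [[30,0,-8],[0,-7.1,0],1],
  [[28,0,-12],[0,-7.1,0],1],
  [[27,-0.5,-16],[0,-7.1,0],1],
])

```text
time: 21.2
tcp_pos: [437.4, -88.7, 311.2]
eef_rot: [[0.17, -0.985, 0.0], [-0.985, -0.17, 0.006], [-0.006, -0.001, -1.0]]
contact_force: [0.5, -0.5, 0.1]
gripper_width: 0.999
```

apply_moves([
  [[0,0,0],[0,0,0],1],
])

```text
time: 21.3
tcp_pos: [440.3, -91.4, 313.2]
eef_rot: [[0.165, -0.986, 0.006], [-0.986, -0.165, -0.001], [0.002, -0.006, -1.0]]
contact_force: [0.5, -0.4, 0.1]
gripper_width: 1.0
```

```bash
python3 - <<'E'
from h import *
w=snap('wrist','w17.png');
s=status.state();print(s['time'],s['joint_pos'],s['tcp_pos'],yaw(s['eef_rot']),s['eef_rot'][:,2])
d=fit(w,*WHITE,(250,140,400,280));print('dot',d,onz(w,*d[0],25))
d=fit(w,*CAR,(250,140,400,280));print('tin',d,onz(w,*d[0],22))
E
```

```text
21.35 [-1.98311249e+01  1.95595270e+00 -2.98746377e+01  5.80001039e+01
  1.52847869e-02 -1.19414958e+02] [438.9693331  -89.70849297 311.35524037] -80.41623848103286 [ 2.87020148e-03 -7.51510185e-04 -9.99995599e-01]
dot ((270.43107769423557, 259.79061289587605), (33.280826568603516, 74.40725708007812), 1463.0) [481.05364696 -16.88634445  25.        ]
tin ((324.76395092150517, 204.78695004877045), (64.55615997314453, 64.66238403320312), 3246.5) [436.37273574 -82.38779606  22.        ]
```

View pics/w17.png

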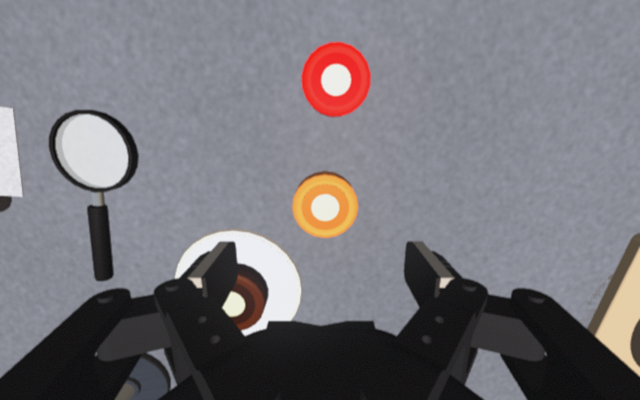

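apply_moves([
  [[-7,1.5,36],[0,0,0],1],
  [[0,0,45],[0,0,0],1],
  [[0,0,40],[0,0,0],1],
  [[0,0,15],[0,0,0],1],
  [[0,0,0],[0,0,0],1],
], force=25)

```text
time: 21.85
tcp_pos: [431.6, -78.5, 170.4]
eef_rot: [[0.172, -0.985, -0.01], [-0.985, -0.172, 0.004], [-0.005, 0.009, -1.0]]
contact_force: [-0.8, -0.3, 0.1]
gripper_width: 1.0
```

apply_moves([
  [[0,0,0],[0,0,0],1],
  [[0,0,0],[0,0,0],0.5],
  [[0,0,0],[0,0,0],0],
  [[0,0,0],[0,0,0],0],
])

```text
time: 22.25
tcp_pos: [436.0, -81.0, 175.6]
eef_rot: [[0.171, -0.985, 0.002], [-0.985, -0.171, 0.001], [-0.001, -0.002, -1.0]]
contact_force: [-0.6, 1.9, 6.6]
gripper_width: 0.739
```

```bash
python3 - <<'E'
from h import *
w=snap('wrist','w18.png');
s=status.state();print(s['time'],s['joint_pos'],s['tcp_pos'],yaw(s['eef_rot']),s['gripper_width'],s['contact_force'])
E
```

```text
22.3 [-1.89208121e+01  1.22478281e+01 -3.83922626e+01  3.92641904e+01
  1.16863962e-01 -1.18748091e+02] [435.99286882 -81.01253353 175.62523971] -80.17255481523524 0.7387828515636006 [-1.68058663  0.46548701  6.47533499]
```

View pics/w18.png

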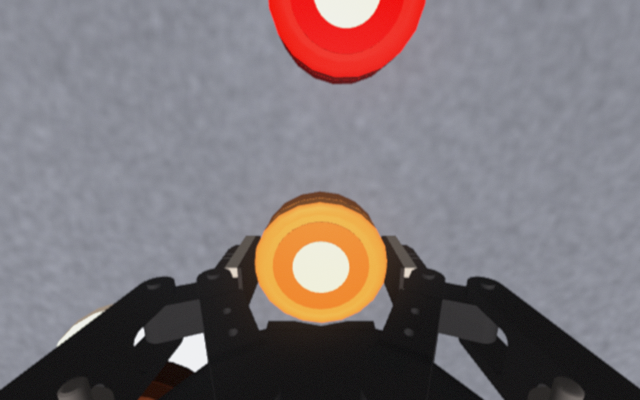

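```bash
python3 - <<'E'
from h import *
w=capture('wrist');print(fit(w,*WHITE,(270,220,370,310)))
s=status.state();R=np.array(s['eef_rot']);p=s['tcp_pos']+np.array([0,0,80])
plan([513.5,30.5,255],Rt(-80.2),5,start=(p,R))
E
```

```text
((320.4663288028872, 266.58066497734774), (50.34733581542969, 55.71152877807617), 2170.5)
[[-19.0, -19.0, 0.0], [-0.0, 0.0, 0.0]];[[-20.0, -19.0, 0.0], [-0.0, 0.0, 0.0]];[[-19.0, -19.0, 1.0], [-0.0, 0.0, 0.0]];[[-19.0, -19.0, -0.0], [-0.0, 0.0, 0.0]];[[-19.7, -19.4, -0.0], [-0.0, 0.0, 0.0]]
end [513.5  30.5 255. ] rot err deg 0.16
```

apply_moves([
  [[0,0,-30],[0,0,0],0],
  [[0,0,-50],[0,0,0],0],
], force=35)

```text
time: 22.55
tcp_pos: [433.1, -80.4, 252.6]
eef_rot: [[0.17, -0.985, -0.007], [-0.985, -0.17, 0.004], [-0.005, 0.007, -1.0]]
contact_force: [1.1, -0.8, -2.1]
gripper_width: 0.734
```

apply_moves([
  [[-19,-19,0],[0,0,0],0],
  [[-20,-19,0],[0,0,0],0],
  [[-20,-19,0],[0,0,0],0],
  [[-19,-19,0],[0,0,0],0],
  [[-19.5,-19.5,0],[0,0,0],0],
])

```text
time: 23.05
tcp_pos: [513.2, 32.1, 254.8]
eef_rot: [[0.17, -0.985, 0.001], [-0.985, -0.17, 0.001], [-0.001, -0.001, -1.0]]
contact_force: [0.7, -0.3, -2.1]
gripper_width: 0.735
```

apply_moves([
  [[0,0,0],[0,0,0],0],
  [[0,0,15],[0,0,0],0],
  [[0,0,10],[0,0,0],0],
  [[0,0,5],[0,0,0],0],
  [[0,0,0],[0,0,0],0],
])

```text
time: 23.55
tcp_pos: [511.8, 31.0, 223.4]
eef_rot: [[0.17, -0.985, -0.003], [-0.985, -0.17, 0.002], [-0.002, 0.002, -1.0]]
contact_force: [-0.5, 0.8, -1.9]
gripper_width: 0.731
```

```bash
python3 - <<'E'
from h import *
w=snap('wrist','w19.png');
s=status.state();print(s['time'],s['tcp_pos'],yaw(s['eef_rot']),s['gripper_width'],s['contact_force'])
print(fit(w,*WHITE,(270,220,370,310)))
E
```

```text
23.6 [512.22451389  30.96447672 223.96668861] -80.22759104594103 0.7314969934372371 [-1.15796709 -0.20146992 -1.31439438]
((320.41462285978713, 266.36464599722353), (50.08407974243164, 55.51755905151367), 2161.0)
```

View pics/w19.png

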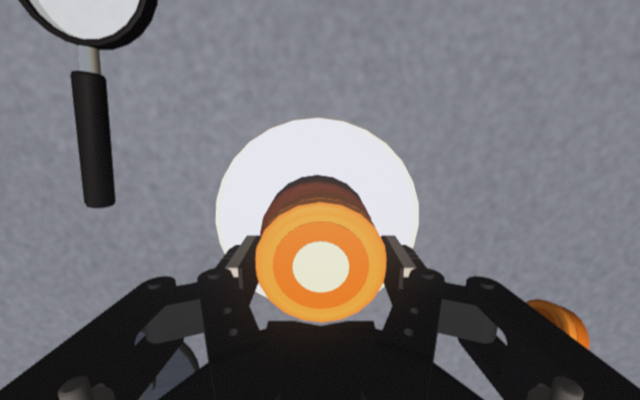

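apply_moves([
  [[0,-0.8,5],[0,0,0],0],
  [[0,0,3],[0,0,0],0],
  [[0,0,0],[0,0,0],0],
  [[0,0,0],[0,0,0],0],
])

```text
time: 24.0
tcp_pos: [513.5, 31.5, 216.4]
eef_rot: [[0.17, -0.985, -0.0], [-0.985, -0.17, 0.002], [-0.002, 0.0, -1.0]]
contact_force: [-0.5, 0.1, -2.0]
gripper_width: 0.737
```

apply_moves([
  [[0,0,1],[0,0,0],0],
  [[0,0,0],[0,0,0],0],
])

```text
time: 24.2
tcp_pos: [513.6, 31.5, 215.4]
eef_rot: [[0.171, -0.985, -0.0], [-0.985, -0.171, 0.002], [-0.002, -0.0, -1.0]]
contact_force: [0.5, -0.1, -2.4]
gripper_width: 0.732
```

apply_moves([
  [[0.4,0,0.8],[0,0,0],0],
  [[0,0,0.4],[0,0,0],0],
  [[0,0,0],[0,0,0],0.85],
  [[0,0,0],[0,0,0],1],
  [[0,0,0],[0,0,0],1],
])

```text
time: 24.7
tcp_pos: [513.8, 31.0, 214.2]
eef_rot: [[0.17, -0.985, 0.0], [-0.985, -0.17, 0.002], [-0.002, -0.0, -1.0]]
contact_force: [-0.6, -0.5, 0.5]
gripper_width: 1.001
```

apply_moves([
  [[0,0,-25],[0,0,0],1],
  [[0,0,-45],[0,0,0],1],
  [[0,0,-40],[0,0,0],1],
  [[0,0,0],[0,0,0],1],
  [[0,0,0],[0,0,0],1],
])

```text
time: 25.2
tcp_pos: [514.3, 30.9, 325.5]
eef_rot: [[0.17, -0.985, 0.003], [-0.985, -0.17, 0.001], [-0.001, -0.003, -1.0]]
contact_force: [-0.0, -0.2, -0.5]
gripper_width: 0.998
```

```bash
python3 - <<'E'
from h import *
w=snap('wrist','w20.png');
s=status.state();print(s['time'],s['tcp_pos'],yaw(s['eef_rot']))
for r in (70,None): print(circ(w,*WHITE,(200,60,450,320),14,r,lambda u,v:v<230))
d=fit(w,*WHITE,(300,170,350,240));print(d,onz(w,*d[0],64))
E
```

```text
25.25 [513.44517887  30.90050905 323.99061423] -80.18919762807504
(array([513.34628082,  32.66405007]), np.float64(1.0136411746260487), 273)
(array([513.65905648,  30.79874491,  68.23510063]), np.float64(0.29026486159770654), 273)
((321.94542460597506, 203.56057398259233), (29.842042922973633, 30.894405364990234), 708.5) [513.74255638  31.30221143  64.        ]
```

View pics/w20.png

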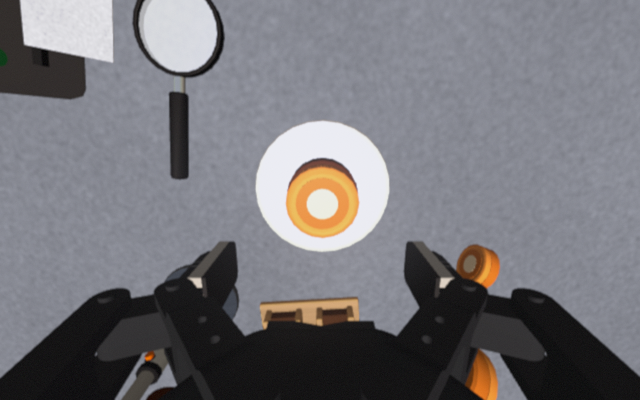

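```bash
python3 - <<'E'
from h import *
plan([446,-195,310],Rt(-80.2),7)
E
```

```text
[[30.0, 15.0, 2.0], [0.0, 0.0, 0.0]];[[30.0, 15.0, 2.0], [0.0, 0.0, 0.0]];[[30.0, 15.0, 2.0], [0.0, 0.0, 0.0]];[[31.0, 15.0, 2.0], [0.0, 0.0, 0.0]];[[30.0, 15.0, 2.0], [0.0, 0.0, 0.0]]
[[30.0, 15.0, 2.0], [0.0, 0.0, 0.0]];[[30.1, 15.0, 1.6], [0.0, 0.0, 0.0]]
end [ 445.9 -195.   310. ] rot err deg 0.1
```

apply_moves([
  [[30,15,2],[0,0,0],1],
  [[30,15,2],[0,0,0],1],
  [[30,15,2],[0,0,0],1],
  [[31,15,2],[0,0,0],1],
  [[30,15,2],[0,0,0],1],
])

```text
time: 25.75
tcp_pos: [464.0, -131.4, 311.7]
eef_rot: [[0.171, -0.985, -0.004], [-0.985, -0.171, 0.003], [-0.004, 0.003, -1.0]]
contact_force: [0.3, -0.1, 1.2]
gripper_width: 1.003
```

apply_moves([
  [[30,15,2],[0,0,0],1],
  [[30,15,1.5],[0,0,0],1],
  [[0,0,0],[0,0,0],1],
  [[0,0,0],[0,0,0],1],
])

```text
time: 26.15
tcp_pos: [445.2, -194.9, 308.5]
eef_rot: [[0.169, -0.986, -0.003], [-0.986, -0.169, 0.004], [-0.005, 0.003, -1.0]]
contact_force: [0.2, 0.7, 0.5]
gripper_width: 1.001
```

```bash
python3 - <<'E'
from h import *
w=snap('wrist','w21.png');
s=status.state();print(s['time'],s['joint_pos'],s['tcp_pos'],yaw(s['eef_rot']))
d=fit(w,*WHITE,(290,160,360,240));print('dot',d,onz(w,*d[0],25))
d=fit(w,*RED,(270,140,390,280));print('tin',d,onz(w,*d[0],22))
E
```

```text
26.2 [-3.12193090e+01  6.12446286e+00 -2.56645547e+01  5.84630327e+01
  1.05976682e-01 -1.31008237e+02] [ 445.49507762 -194.33000005  308.85486687] -80.21156343875805
dot ((318.59436980166345, 195.1196417146513), (25.98236656188965, 26.28938102722168), 521.0) [ 446.20804036 -194.98383379   25.        ]
tin ((318.4659109851642, 193.23970661776963), (62.06462097167969, 62.16568374633789), 2999.5) [ 446.51118952 -195.99964942   22.        ]
```

View pics/w21.png

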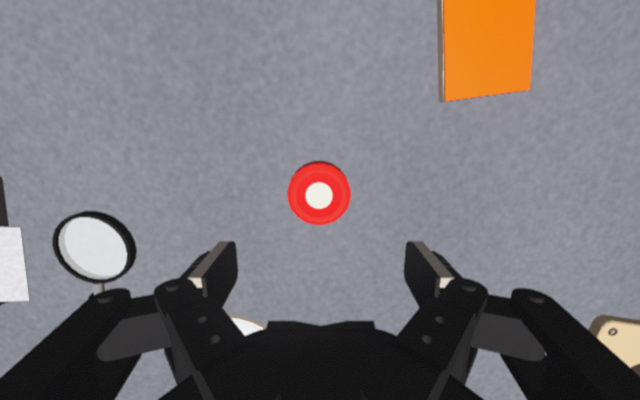

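apply_moves([
  [[0,-0.5,36],[0,0,0],1],
  [[0,0,45],[0,0,0],1],
  [[0,0,38],[0,0,0],1],
  [[0,0,14.5],[0,0,0],1],
  [[0,0,0],[0,0,0],1],
], force=25)

```text
time: 26.7
tcp_pos: [444.9, -192.1, 173.7]
eef_rot: [[0.172, -0.985, -0.007], [-0.985, -0.172, 0.006], [-0.007, 0.006, -1.0]]
contact_force: [-0.5, -0.1, -0.4]
gripper_width: 1.002
```

apply_moves([
  [[0,0,0],[0,0,0],1],
  [[0,0,0],[0,0,0],0.5],
  [[0,0,0],[0,0,0],0],
  [[0,0,0],[0,0,0],0],
  [[0,0,0],[0,0,0],0],
])

```text
time: 27.2
tcp_pos: [447.3, -194.9, 178.4]
eef_rot: [[0.171, -0.985, 0.002], [-0.985, -0.171, 0.0], [-0.0, -0.002, -1.0]]
contact_force: [-0.1, 0.2, 6.2]
gripper_width: 0.692
```

```bash
python3 - <<'E'
from h import *
w=snap('wrist','w22.png');
s=status.state();print(s['time'],s['tcp_pos'],yaw(s['eef_rot']),s['gripper_width'],s['contact_force'])
print(fit(w,*WHITE,(270,220,370,310)))
s['tcp_pos']=s['tcp_pos']+np.array([0,0,85.])
plan([513.5,31.2,s['tcp_pos'][2]],Rt(-80.2),6,start=(s['tcp_pos'],np.array(s['eef_rot'])))
E
```

```text
27.25 [ 447.36710287 -194.96006146  178.4594864 ] -80.18009829481827 0.689390067236749 [-0.09158888  1.13662872  7.03319906]
((320.3326984126984, 264.27083900226756), (46.46676254272461, 51.11664581298828), 1837.5)
[[-35.0, -17.0, 0.0], [-0.0, 0.0, 0.0]];[[-36.0, -18.0, 0.0], [-0.0, 0.0, 0.0]];[[-35.0, -17.0, 0.0], [-0.0, 0.0, 0.0]];[[-35.0, -17.0, 0.0], [-0.0, 0.0, 0.0]];[[-35.0, -17.0, 0.0], [-0.0, 0.0, 0.0]]
[[-35.6, -17.7, 0.3], [-0.0, 0.0, 0.0]]
end [513.5  31.2 263.4] rot err deg 0.13
```

View pics/w22.png

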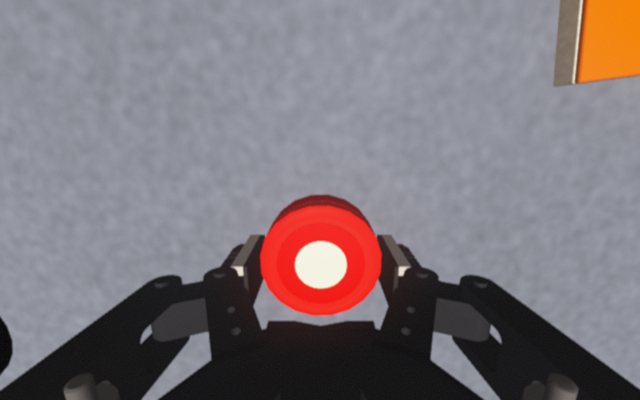

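apply_moves([
  [[0,0,-35],[0,0,0],0],
  [[0,0,-50],[0,0,0],0],
  [[-35,-17,0],[0,0,0],0],
  [[-36,-18,0],[0,0,0],0],
  [[-35,-17,0],[0,0,0],0],
], force=35)

```text
time: 27.75
tcp_pos: [480.2, -80.5, 263.2]
eef_rot: [[0.169, -0.986, 0.002], [-0.986, -0.169, 0.001], [-0.001, -0.002, -1.0]]
contact_force: [-0.1, 0.1, -2.3]
gripper_width: 0.688
```

apply_moves([
  [[-35,-17,0],[0,0,0],0],
  [[-35,-17,0],[0,0,0],0],
  [[-35.5,-17.5,0],[0,0,0],0],
  [[0,0,0],[0,0,0],0],
  [[0,0,0],[0,0,0],0],
])

```text
time: 28.25
tcp_pos: [512.5, 32.1, 262.4]
eef_rot: [[0.172, -0.985, -0.0], [-0.985, -0.172, 0.001], [-0.001, -0.0, -1.0]]
contact_force: [-0.3, -0.1, -1.4]
gripper_width: 0.682
```

```bash
python3 - <<'E'
from h import *
s=status.state();print(s['time'],s['tcp_pos'],yaw(s['eef_rot']),s['gripper_width'],s['contact_force'])
w=capture('wrist');print(fit(w,*WHITE,(270,230,370,310)))
s=status.state();print(s['tcp_pos'])
E
```

```text
28.25 [512.50846054  32.09125023 262.3634529 ] -80.06785057884717 0.6823357578859639 [-0.34052394 -0.12866064 -1.35039049]
((320.32760658121987, 264.03563312426144), (46.23057556152344, 50.99771499633789), 1833.5)
[512.2699753   31.31853478 262.22078223]
```

apply_moves([
  [[0,-1.2,10],[0,0,0],0],
  [[0,0,6],[0,0,0],0],
  [[0,0,2],[0,0,0],0],
  [[0,0,0],[0,0,0],0],
  [[0,0,0],[0,0,0],0],
])

```text
time: 28.8
tcp_pos: [513.7, 31.2, 244.0]
eef_rot: [[0.17, -0.985, -0.001], [-0.985, -0.17, 0.002], [-0.002, 0.0, -1.0]]
contact_force: [-0.1, -0.3, -2.1]
gripper_width: 0.683
```

apply_moves([
  [[0,0,1],[0,0,0],0],
  [[0,0,0.6],[0,0,0],0],
  [[0,0,0],[0,0,0],0],
])

```text
time: 29.1
tcp_pos: [513.8, 31.6, 242.7]
eef_rot: [[0.17, -0.985, 0.0], [-0.985, -0.17, 0.002], [-0.002, -0.0, -1.0]]
contact_force: [-0.6, 1.0, -1.5]
gripper_width: 0.685
```

apply_moves([
  [[0,0,0.5],[0,0,0],0],
  [[0,0,0],[0,0,0],0.8],
  [[0,0,0],[0,0,0],1],
  [[0,0,0],[0,0,0],1],
  [[0,0,0],[0,0,0],1],
])

```text
time: 29.6
tcp_pos: [513.8, 31.6, 242.1]
eef_rot: [[0.17, -0.985, -0.0], [-0.985, -0.17, 0.002], [-0.002, -0.0, -1.0]]
contact_force: [0.3, 0.1, -0.1]
gripper_width: 1.004
```

apply_moves([
  [[0,0,-20],[0,0,0],1],
  [[0,0,-45],[0,0,0],1],
  [[0,0,-45],[0,0,0],1],
  [[0,0,0],[0,0,0],1],
  [[0,0,0],[0,0,0],1],
])

```text
time: 30.1
tcp_pos: [514.4, 31.4, 353.6]
eef_rot: [[0.17, -0.985, 0.003], [-0.985, -0.17, 0.001], [-0.001, -0.004, -1.0]]
contact_force: [0.4, 0.4, -1.3]
gripper_width: 0.996
```

```bash
python3 - <<'E'
from h import *
w=snap('wrist','w23.png');b=snap('scene','s23.png')
cv2.imwrite('pics/s23c.png',cv2.resize(b['color'][160:270,280:420,::-1],None,fx=5.5,fy=5.5,interpolation=cv2.INTER_CUBIC))
s=status.state();print(s['time'],s['tcp_pos'],yaw(s['eef_rot']))
print(circ(w,*WHITE,(200,60,450,320),14,None,lambda u,v:v<230))
d=fit(w,*WHITE,(300,170,350,240));print(d,onz(w,*d[0],89))
E
```

```text
30.2 [513.10077281  31.43375792 350.867092  ] -80.18589888577729
(array([513.62166008,  30.83660427,  68.36582   ]), np.float64(0.3431128920875757), 273)
((321.98865836791146, 202.63789764868602), (27.533348083496094, 28.36627960205078), 602.5) [513.902889   31.8649807  89.       ]
```

View pics/w23.png

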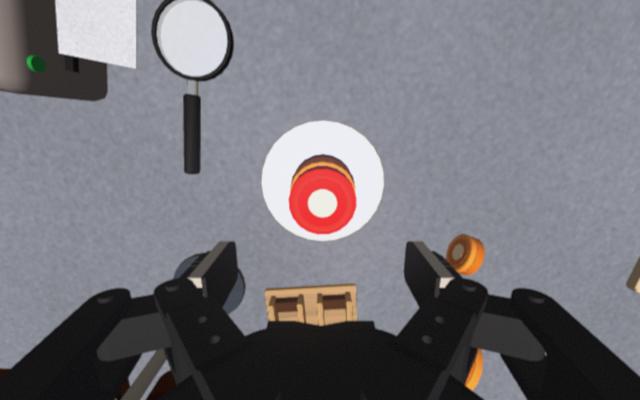

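View pics/s23c.png

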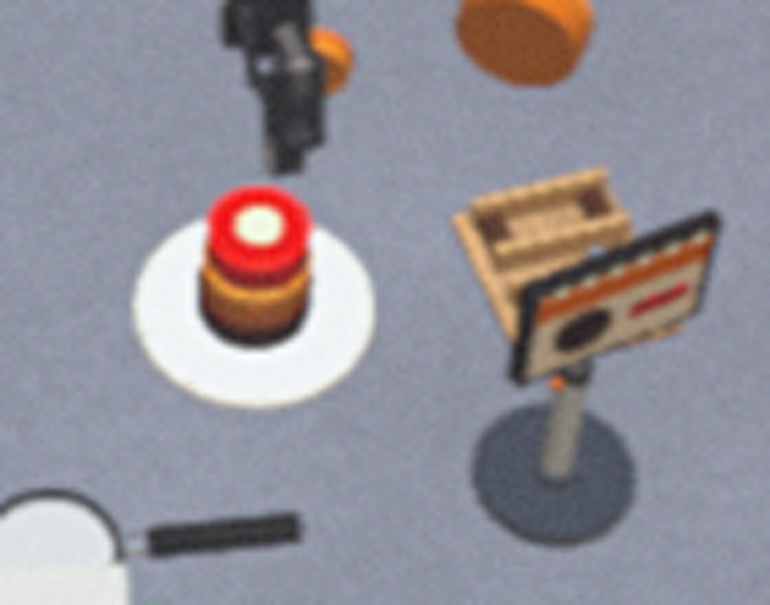

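```bash
python3 - <<'E'
from h import *
b=capture('scene');a=capture('top')
print('button at z=100:',onz(b,381.3,229.5,100).round(1))
o,d=ray(b,280+622/5.5,160+250/5.5);print('card top mid at x=651:',(o+d*(651-o[0])/d[0]).round(1))
cv2.imwrite('pics/t24.png',a['color'][100:300,150:520,::-1])
print(status.state()['contact_force'])
E
```

```text
button at z=100: [640.3 184.1 100. ]
card top mid at x=651: [651.  200.  227.7]
[-0.87395116  0.14455977 -0.76710083]
```

View pics/t24.png

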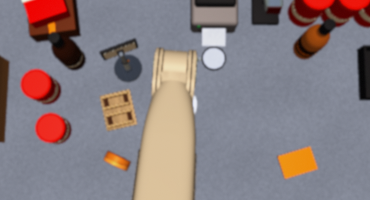

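The button ray at z=100 passes next to the tube, on its −y side. The card top has risen from about 163 to about 228 mm. The bystanders are where they started. Handing in.

```bash
python3 -c "
from h import *
print(manip.sign_off()); print(status.state()['time'])"
```

```text
the job is handed in; nothing more can be done
None
the job is handed in; nothing more can be done
```

I stacked the three tins on the plate, pulled the price card up until its button locked, and handed the job in at about 30 s of the 72 s. No verdict was reported.

**Stack:** I placed the large brown tin from a grip centred by closing the jaws twice, a quarter turn apart. I took the caramel tin from the rack, tipped it lid up on the counter and set it on the large one. The red tin went on last. The decoy caramel tins were not touched.

**Last tin checks** (wrist camera, calibration good to about 2 mm), all lids up; I judged flatness by eye only:

| Part | x (mm) | y (mm) |
|---|---|---|
| Plate | 513.6 | 30.8 |
| Large tin | 513.7 | 30.7 |
| Medium tin | 513.7 | 31.3 |
| Small tin | 513.9 | 31.9 |

Each tin is within about 1 mm of the one below it, against the 6 mm allowed. The large and medium tins were measured as each was placed; after the last tin I measured only the small tin and the plate.

**Card:** The orange button is visible outside the tube at its hole. When I pushed down on the card it held with about 11 N of resistance. The card top rose from about 163 mm to about 228 mm. I did not measure the stem travel or the button travel directly.

**Bystanders:** In the pictures the bottles, canisters and magnifying glass had not moved.

**Disagreements:**
- With the plate's radius fixed at its true 70 mm, some fits put its centre up to 2 mm further out in y. With the radius free, they gave 68.3 mm and agreed with each other. Either way the stack is within tolerance.
- The card's rays from the top and scene cameras missed each other by about 6 mm, so I used the wrist view for that grasp.

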